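Build up the spacer pack on the creaser arbor

TASK

Build up the spacer pack on the upright arbor of the print-room creaser: thread the thickest ring first, then the middle one, then the thinnest, letting go of each when it rests flat on what is below it. Then press the whole pack down with the fingers so that the stiff collar under it slides down until it comes up against the nut, and hold a firm but not forced push there for half a second; then let go. Do not force or knock anything on the arbor, and leave the other things on the table where they are.

Things in the scene. Friction and masses are not known exactly. Their poses are not given: they have to be found in the camera images.
- arbor: upright steel arbor in its round foot, fixed. Origin: on the axis, 18 mm below the top of the foot, 0 to 15 mm above the table; z up. Foot 72 mm across; arbor 16 mm in diameter (the rings' bore is 2 mm wider), ending 111 mm above the origin, its last 3 mm tapering to 13 mm. A load of more than 25 N on the arbor or its collar is forcing
- arbor_tip (a point): centre of the arbor's top end, 111 mm above arbor's origin
- collar: black collar on the arbor, 38 mm across, 10 mm high; origin on the axis at its underside, z up. It slides with a stiff drag of 6 N and stays where left. It starts 2 to 26 mm above a stop: a jam nut topped by a disc spring (height not reported), where the resistance climbs by 6 N per mm above the drag. Seating takes a push of over 12 N for half a second; over 25 N is forcing
- thick: plain aluminium spacer ring, outside diameter 50 mm, bore 18 mm, 20 mm thick, about 92 g, lying flat loose on the table. Origin: centre of its underside, z up along the bore (turning about z means nothing)
- medium: plain aluminium spacer ring, outside diameter 50 mm, bore 18 mm, 14 mm thick, about 64 g, lying flat loose on the table. Origin: centre of its underside, z up along the bore (turning about z means nothing)
- thin: plain aluminium spacer ring, outside diameter 50 mm, bore 18 mm, 9 mm thick, about 41 g, lying flat loose on the table. Origin: centre of its underside, z up along the bore (turning about z means nothing); annulus wide enough to be pressed by the two finger tips, one on either side of the arbor
- ink_tin: bystander, to be left where it is: round tin 72 mm across, 50 mm high; origin at its underside
- brayer: bystander, to be left where it is: hand roller lying down, about 200 mm long, 110 mm wide and 36 mm high; origin near where handle and wire frame meet, on the table
- pencil_cup: bystander, to be left where it is: white cup with pencils, 72 mm across, 160 mm high with pencils; origin at its underside
- furniture_a: bystander, to be left where it is: wooden block 100 x 25 x 22 mm; origin at the centre of its underside, long side along x
- furniture_b: bystander, to be left where it is: wooden block 75 x 30 x 22 mm; origin at the centre of its underside, long side along x
- bone_folder: bystander, to be left where it is: flat bone folder 140 x 20 x 5 mm; origin at the centre of its underside, long side along x
- stick: bystander, to be left where it is: steel composing stick 200 x 50 x 22 mm; origin at the centre of its underside, long side along x
There are look-alikes about, which are no part of the job. What is shaped like the medium but purple or red is not meant.

How it is judged (in metres and radians):
On the way, in this order (a step that is already met when the one before it is completed fails the run):
1. the thickest ring is on the arbor, flat on the collar, and let go, before the others (horizontal distance between thick and collar below 0.003 m and z of thick in the frame of collar between 0.0085 and 0.0115 m and angle between thick's own z axis and vertical below 0.08 rad and contact force between the fingers and thick below 0.3 N and horizontal distance between each of medium, thin and collar above 0.03 m), for 0.1 s.
2. the middle ring is on the arbor, flat on the thick one, and let go (horizontal distance between each of thick, medium and collar below 0.003 m and z of thick in the frame of collar between 0.0085 and 0.0115 m and angle between each of thick, medium's own z axis and vertical below 0.08 rad and z of medium in the frame of collar between 0.0285 and 0.0315 m and contact force between the fingers and medium below 0.3 N), for 0.1 s.
3. the thinnest ring is on the arbor, flat on the middle one, and let go (horizontal distance between each of thick, medium, thin and collar below 0.003 m and z of thick in the frame of collar between 0.0085 and 0.0115 m and angle between each of thick, medium, thin's own z axis and vertical below 0.08 rad and z of medium in the frame of collar between 0.0285 and 0.0315 m and z of thin in the frame of collar between 0.0425 and 0.0455 m and contact force between the fingers and thin below 0.3 N), for 0.1 s.
4. the pack is pressed with more than 12 N on the collar, held against the nut (horizontal distance between each of thick, medium, thin and collar below 0.003 m and z of thick in the frame of collar between 0.0085 and 0.0115 m and angle between each of thick, medium, thin's own z axis and vertical below 0.08 rad and z of medium in the frame of collar between 0.0285 and 0.0315 m and z of thin in the frame of collar between 0.0425 and 0.0455 m and contact force between thick and collar above 12 N), for 0.4 s.
At the end, for the whole second after the job is handed in: Thick, medium and thin rings lie in that order from below on the collar, closed up (heights within 1.5 mm), centred within 3 mm, flat within 4.5 degrees, at rest and let go, after the pack was pressed against the nut with over 12 N for 0.4 s (horizontal distance between each of thick, medium, thin and collar below 0.003 m and z of thick in the frame of collar between 0.0085 and 0.0115 m and angle between each of thick, medium, thin's own z axis and vertical below 0.08 rad and z of medium in the frame of collar between 0.0285 and 0.0315 m and z of thin in the frame of collar between 0.0425 and 0.0455 m and linear speed of each of thick, medium, thin, collar below 0.01 m/s); the robot touches nothing.
It fails at once if the pack is forced on the collar with more than 25 N (contact force between thick and collar above 25 N).
It fails at once if the arbor or its collar is loaded with more than 25 N by the rings or the fingers (contact force between arbor and thick above 25 N or contact force between arbor and medium above 25 N or contact force between arbor and thin above 25 N or contact force between arbor and the fingers above 25 N or contact force between arbor and the arm above 25 N).
It fails at once if one of the bystanders is moved by more than 20 mm (distance of any of ink_tin, brayer, pencil_cup, furniture_a, furniture_b, bone_folder, stick from where it was at the start of the episode above 0.02 m).
It also fails if it takes over 72 s, if anything falls off the work surface, if the arm or the gripper's body presses on something with over 40 N, if the wrist force passes 120 N, or if a joint passes its speed limit or range.

ROBOT

A 7-joint arm with a two-finger parallel gripper is mounted at the origin on the work surface. World frame = base frame: x ahead of the robot, y to its left, z up, the work surface at z = 0. Lengths are in mm, angles in degrees, forces in N, time in s.
With the tool pointing down it reaches from about 400 to 875 mm from the base axis. Payload 6.5 kg.
Tool frame: the origin (TCP) lies between the finger pads; the fingertips stand 19 mm ahead of it and the grasp point (between the pads) is the TCP; x points along the fingers, z is the direction in which the jaws open and shut, and the axes are right-handed (so a half turn about x gives the same grasp; the last joint's range is limited). The gripper opens to 85 mm and grips with 20 to 120 N. Pads are 22 mm wide; open, the fingers measure 114 mm over their backs; the gripper's body (76 mm by 85 mm) begins 54 mm behind the grasp point. The pads swing forward as they close: fully open they stand 13 mm farther back than shut.
Start: joints at [69.718, 30.733, -0.252, 88.115, 0.149, 61.152, -4.079], TCP at [184.495, -623.259, 250.29] pointing down, gripper open.
Joint ranges: [-154.64, 154.64], [-21.42, 123.67], [-72.66, 72.17], [13.99, 137.28], [-74.86, 254.86], [10.95, 109.41], [-158.01, 158.01]. Speed limits (degrees/s): [136.94, 136.94, 180, 180, 180, 180, 180].

INTERFACE

Orientations are given as a 3x3 rotation matrix whose columns are the frame's x, y, z axes.
In Python, from workcell import bot gives the robot as it stands.
- The arm moves only by the shell command python3 -m jog 'ROWS' [FORCE]. ROWS is JSON, a list of rows, each a list of 5 numbers: the opening, from -1 (shut) to 1 (fully open), so that 0 is half open, then the shift along the world's x, y, z in cm, then the turn about the world's z in rad. In form: [[jaw, dx, dy, dz, turn], ...]. A call has exactly 5 rows; each row shifts and turns the pose as measured when the row begins; what a row does not reach is not made up. A row lasts 1/12 s, in which the tool goes at most 41.7 mm and 7.16 degrees, less where a joint would pass 70% of its speed; a pose out of reach is approached as far as the arm can. A call with a gripper value outside its range is refused whole. The fingers move at their own pace and stop on an object; FORCE is the grip in N (left out, the last holds). Time passes only in rows, so rows that do not move let the fingers close, or fill a call up. It gives the time, the measured TCP pose, the force and the opening at its end, in the units of the state.
- bot.state(): the state, without advancing time (a new reading comes with each control period).
- bot.capture(name): name is "side" or "top" or "wrist"; returns a dict with "img" (420x560x3 uint8, red, green, blue), "vertical_fov" (degrees; the focal length in pixels is half the picture's height over the tangent of half this angle, whatever the lens; pixels are square), "cx", "cy" (the principal point, pixels), "rvec" (rotation vector, rad) and "tvec" (3), from world to camera coordinates, as OpenCV has them. Camera axes: x right, y down, z forward; pixel columns grow to the right and rows downward; lengths in mm; the calibration is good to about 2 mm. A picture is of the moment at which its call begins. There is no depth.
- bot.job_done(): hands the job in, once; it reports no verdict.
The state is a dict: "t": time; "joints": joint angles; "joint_vel": joint speeds; "tau": joint torques, N m; "position": TCP position; "orientation": TCP orientation; "wrist_force": force on the tool from outside, world axes, zero at the start; "ft_torque": the same for the moment, N m; "gripper_width": finger opening in mm.
Only numpy, scipy, OpenCV 4.12 (cv2) and the standard library are available. Lean on these libraries where they do the work, as an engineer would, in place of code of your own. Each camera call takes 0.05 s, during which the arm holds its last target.

## Working session

There is one attempt and no reset: what is moved stays moved. The work goes in short steps, Python scripts to look and compute and a shell command to move; the robot and the scene stay as the last step left them, time stands still between calls to the robot, and variables do not carry over. Pictures are saved under pics/ and viewed, and the job is handed in when it is done.

```bash
ls; mkdir -p pics; python3 - <<'E'
from workcell import bot
import cv2
s=bot.state(); print({k:s[k] for k in ['t','position','orientation','wrist_force','gripper_width']})
for n in ['side','top','wrist']:
    c=bot.capture(n); print(n,c['vertical_fov'],c['cx'],c['cy'],c['rvec'],c['tvec'])
    cv2.imwrite(f'pics/{n}0.png',c['img'][:,:,::-1])
E
```

```text
pics
{'t': 0.0, 'position': array([ 184.31044159, -622.70218999,  249.3960029 ]), 'orientation': array([[-6.07698090e-04,  9.58850925e-01,  2.83909377e-01],
       [ 1.61654167e-03,  2.83910000e-01, -9.58849570e-01],
       [-9.99998509e-01, -1.23739715e-04, -1.72255404e-03]]), 'wrist_force': array([-0.20274043,  1.82265088, -0.43119011]), 'gripper_width': 85.22099320940359}
side 53.822292921688934 274.5045170605953 209.3116449813946 [ 2.12729374 -0.30847066  0.19151221] [-546.26570027  174.99291929  848.12885091]
top 48.55401044965331 280.21752855632826 209.34027496029466 [ 2.14386976 -2.11644082  0.17644772] [  -4.15666605  567.25630476 1184.89577154]
wrist 64.70278656334119 279.6893649911651 211.58322886413376 [-2.29432651  1.71472288  0.28626303] [-648.60003955  -42.42244172  380.9320861 ]
```

View pics/top0.png

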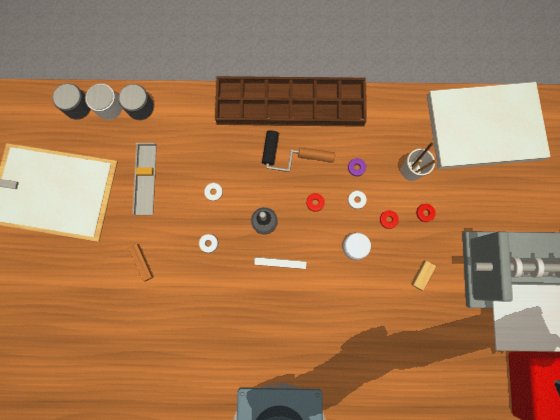

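View pics/side0.png

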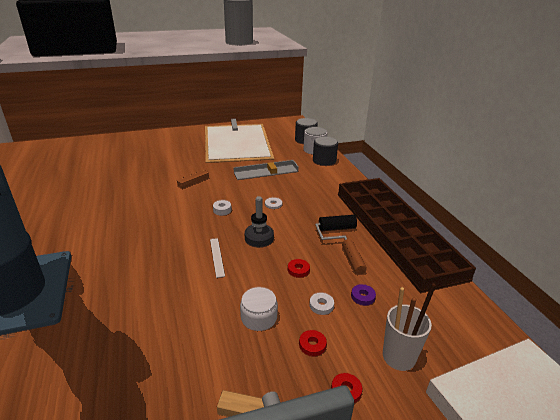

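View pics/wrist0.png

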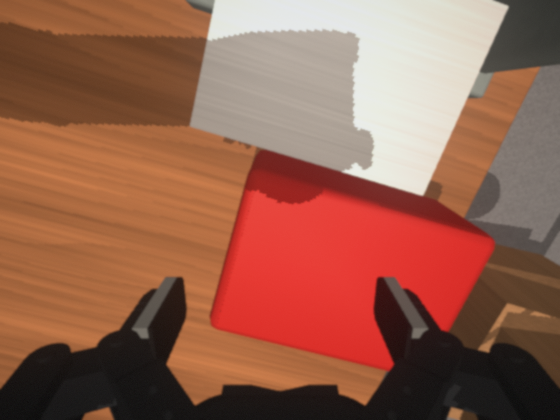

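The top view shows three plain aluminium rings at (213,191), (208,243) and (357,199). The red rings at (315,202), (389,219) and (426,212) and the purple one at (357,167) are look-alikes. The arbor is at (264,217). I'll enlarge the crops to get the thicknesses.

```bash
cat > h.py <<'E'
from workcell import bot
import cv2, numpy as np
def cal(c):
    h=c['img'].shape[0]; f=h/2/np.tan(np.radians(c['vertical_fov']/2))
    return np.array([[f,0,c['cx']],[0,f,c['cy']],[0,0,1.]]),cv2.Rodrigues(np.array(c['rvec'],float))[0],np.array(c['tvec'],float).ravel()
def proj(c,P):
    K,R,t=cal(c); p=(np.atleast_2d(P)@R.T+t)@K.T; return p[:,:2]/p[:,2:]
def unproj(c,uv,z):
    K,R,t=cal(c); d=R.T@np.linalg.solve(K,[uv[0],uv[1],1.]); o=-R.T@t
    return o+d*(z-o[2])/d[2]
def crop(c,x,y,w,h,s,name):
    i=c['img'][y:y+h,x:x+w,::-1]; cv2.imwrite(f'pics/{name}.png',cv2.resize(i,None,fx=s,fy=s,interpolation=cv2.INTER_CUBIC))
E
python3 - <<'E'
from h import *
c=bot.capture('side'); crop(c,200,185,150,140,5,'s1')
t=bot.capture('top'); crop(t,190,165,190,110,4,'t1')
for uv in [(213,191),(208,243),(357,199),(315,202),(264,221)]: print(uv,unproj(t,uv,15).round(0))
for n,cc in(('s',c),('t',t)):
    K,R,tt=cal(cc); print(n,-R.T@tt)
E
```

```text
(213, 191) [622. 188.  15.]
(208, 243) [479. 196.  15.]
(357, 199) [ 604. -206.   15.]
(315, 202) [595. -91.  15.]
(264, 221) [540.  47.  15.]
s [ 331.40460574 -747.8192847   615.86409992]
t [ 358.32274343   -4.34681079 1263.86743741]
```

View pics/s1.png

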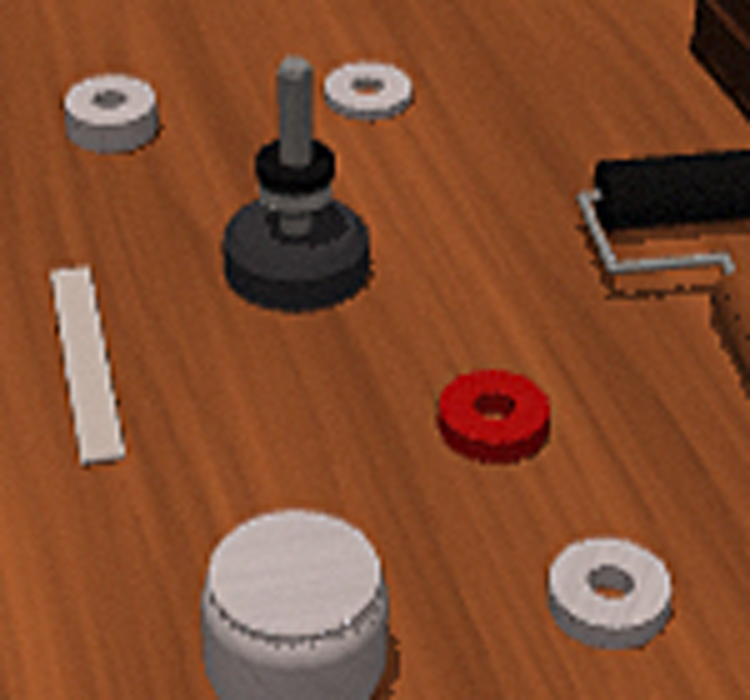

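View pics/t1.png

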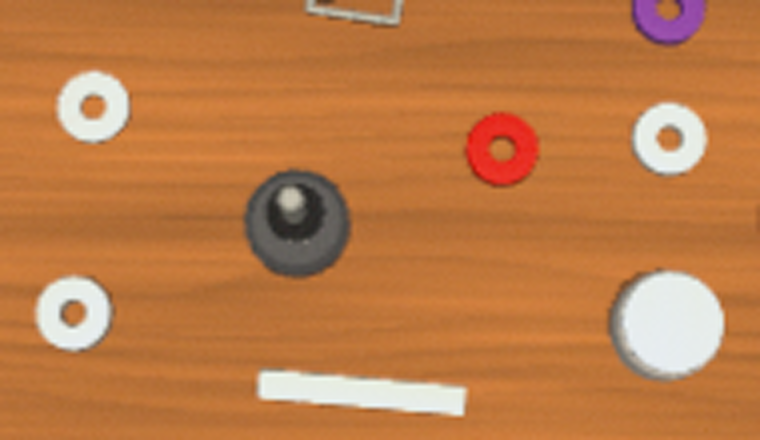

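Side crop, thickness judged by the visible rim: the thick ring is at crop (112,112), so top (208,243). The thin one is at crop (368,90), so top (213,191). The medium one is at crop (610,592), so top (357,199). Next I'll measure positions by matching silhouettes.

```bash
cat >> h.py <<'E'
from scipy.optimize import fsolve
def hull(c,x,y,z0,z1,r):
    a=np.linspace(0,2*np.pi,90); P=[[x+r*np.cos(k),y+r*np.sin(k),z] for k in a for z in(z0,z1)]
    return cv2.convexHull(proj(c,P).astype(np.float32)).reshape(-1,2)
def cen(h):
    m=cv2.moments(h.reshape(-1,1,2)); return np.array([m['m10'],m['m01']])/m['m00'],m['m00']
def blob(c,uv,win=45):
    hsv=cv2.cvtColor(c['img'],cv2.COLOR_RGB2HSV); m=((hsv[...,1]<70)&(hsv[...,2]>70)).astype(np.uint8)
    n,l,s,_=cv2.connectedComponentsWithStats(m,connectivity=4)
    y0,x0=int(uv[1]),int(uv[0]); w=l[y0-8:y0+9,x0-8:x0+9]; w=w[w>0]; k=np.bincount(w).argmax()
    cs,_=cv2.findContours((l==k).astype(np.uint8),cv2.RETR_EXTERNAL,cv2.CHAIN_APPROX_NONE)
    o=np.zeros(l.shape,np.uint8); cv2.drawContours(o,cs,-1,1,-1); ys,xs=np.nonzero(o)
    return np.array([xs.mean(),ys.mean()]),len(xs)
def fit(c,uv,z0,z1,r):
    b,A=blob(c,uv); g=unproj(c,b,(z0+z1)/2)[:2]
    s=fsolve(lambda p:cen(hull(c,p[0],p[1],z0,z1,r))[0]-b,g); return s,A,cen(hull(c,*s,z0,z1,r))[1]
E
python3 - <<'E'
from h import *
t=bot.capture('top'); s=bot.capture('side')
for n,h,a,b in [('thick',20,(208,243),(222,207)),('thin',9,(213,191),(274,203)),('medium',14,(357,199),(322,303))]:
  for hh in (9,14,20):
    print(n,hh,*[ (p.round(1),A,round(m)) for p,A,m in (fit(t,a,0,hh,25),fit(s,b,0,hh,25))])
crop(t,240,195,50,50,12,'t2'); crop(s,235,190,50,60,10,'s2')
E
```

```text
thick 9 (array([480. , 198.1]), 280, 277) (array([482.7, 205. ]), 231, 192)
thick 14 (array([479.7, 197.6]), 280, 285) (array([482.1, 201.1]), 231, 223)
thick 20 (array([479.4, 197.1]), 280, 294) (array([481.3, 196.4]), 231, 259)
thin 9 (array([622.8, 189.9]), 246, 266) (array([625.2, 189.2]), 156, 182)
thin 14 (array([622.2, 189.5]), 246, 276) (array([623.9, 185.4]), 156, 211)
thin 20 (array([621.5, 189. ]), 246, 287) (array([622.5, 180.8]), 156, 246)
medium 9 (array([ 605.4, -206.7]), 259, 269) (array([ 608.1, -204.2]), 433, 430)
medium 14 (array([ 604.8, -206.3]), 259, 279) (array([ 607. , -206.4]), 433, 479)
medium 20 (array([ 604.2, -205.8]), 259, 290) (array([ 605.6, -209.1]), 433, 538)
```

View pics/t2.png

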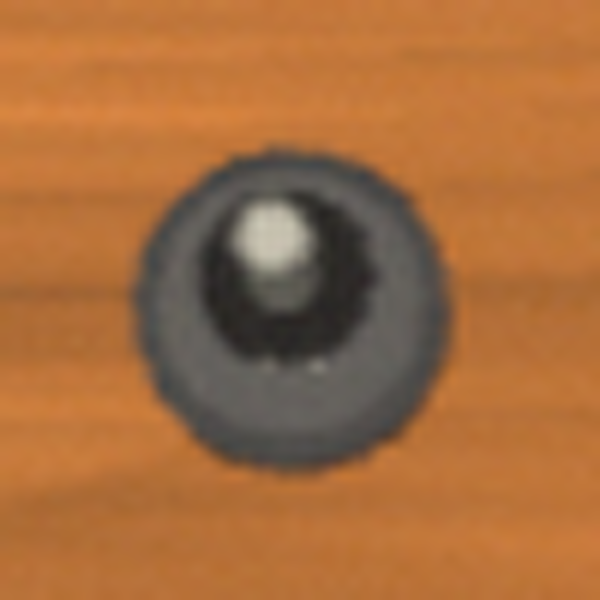

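View pics/s2.png

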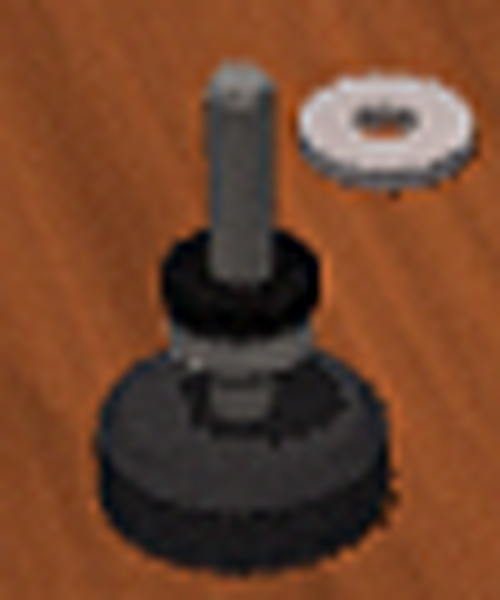

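```bash
python3 - <<'E'
from h import *
from scipy.optimize import least_squares
t=bot.capture('top'); s=bot.capture('side')
T=(262.5+0.1-.4+.4,214.4); S=(258.6,196.9)
f=lambda P:np.r_[proj(t,P)[0]-T,proj(s,P)[0]-S]
r=least_squares(f,[540,47,118]); print('tip',r.x,r.fun)
x,y,z=r.x
for h0 in (0,5,10,15):
  # foot outline
  H=hull(t,x,y,0,h0+18,36); print(h0,'top',H.min(0).round(1),H.max(0).round(1))
  H=hull(s,x,y,0,h0+18,36); print(h0,'side',H.min(0).round(1),H.max(0).round(1))
print('obs top',240+132/12,195+150/12,240+452/12,195+470/12,' side',235+9.7,190+33,235+39,190+57.5)
for zc in range(50,100,5):
  H=hull(s,x,y,zc-10,zc,19); print('collar top',zc,H.min(0).round(1),H.max(0).round(1))
print('obs',235+16,190+22.7,235+32.2,190+33.5)
E
```

```text
tip [543.36144662  46.1246665  119.66907285] [ 0.12042215 -0.6635899  -0.61704369  0.11352324]
0 top [251.  206.7] [277.6 233.8]
0 side [243.5 224.1] [272.9 247.5]
5 top [250.8 206.3] [277.6 233.8]
5 side [243.4 222.5] [272.9 247.5]
10 top [250.7 206. ] [277.6 233.8]
10 side [243.4 220.9] [272.9 247.5]
15 top [250.6 205.7] [277.6 233.8]
15 side [243.3 219.2] [273.  247.5]
obs top 251.0 207.5 277.6666666666667 234.16666666666666  side 244.7 223 274 247.5
collar top 50 [250.2 217.4] [266.  229.8]
collar top 55 [250.2 215.7] [266.  228.1]
collar top 60 [250.2 214. ] [266.  226.3]
collar top 65 [250.1 212.3] [266.  224.6]
collar top 70 [250.1 210.5] [266.1 222.9]
collar top 75 [250.1 208.8] [266.1 221.1]
collar top 80 [250. 207.] [266.1 219.4]
collar top 85 [250.  205.3] [266.1 217.6]
collar top 90 [250.  203.5] [266.1 215.8]
collar top 95 [249.9 201.7] [266.1 214. ]
obs 251 212.7 267.2 223.5
```

```bash
python3 -m jog '[[1,2.9,2.8,0,-0.12],[1,2.9,2.8,0,-0.12],[1,2.9,2.8,0,-0.05],[1,2.9,2.8,0,0],[1,2.9,2.8,0,0]]'
python3 -m jog '[[1,2.9,2.8,0,0],[1,2.9,2.8,0,0],[1,2.9,2.8,0,0],[1,2.9,2.8,0,0],[1,2.9,2.8,0,0]]' 
python3 -m jog '[[1,1,4,0,0],[1,1,4,0,0],[1,0,4,0,0],[1,0,4,0,0],[1,0,4,0,0]]' 60
```

```text
t: 0.87
position: [321.0, -486.3, 250.3]
orientation: [[-0.006, 0.999, -0.032], [-0.005, -0.032, -0.999], [-1.0, -0.006, 0.006]]
wrist_force: [0.5, -1.2, 0.1]
gripper_width: 85.3
t: 1.28
position: [470.3, -340.1, 251.7]
orientation: [[-0.004, 0.999, -0.033], [-0.007, -0.033, -0.999], [-1.0, -0.004, 0.008]]
wrist_force: [0.1, -1.3, 0.0]
gripper_width: 85.5
t: 1.7
position: [497.1, -135.0, 252.7]
orientation: [[0.004, 1.0, -0.03], [-0.009, -0.03, -0.999], [-1.0, 0.004, 0.009]]
wrist_force: [1.3, -0.3, -0.1]
gripper_width: 85.5
```

```bash
python3 -m jog '[[1,-0.1,4,0,0],[1,-0.2,4,0,0],[1,-0.2,4,0,0],[1,-0.2,4,0,0],[1,-0.2,4,0,0]]' 
python3 -m jog '[[1,-0.2,4,-0.5,0],[1,-0.2,4,-2,0],[1,-0.2,3,-2.5,0],[1,-0.2,0,-2.5,-0.03],[1,0,0,-2,0]]'
python3 - <<'E'
from h import *
w=bot.capture('wrist'); cv2.imwrite('pics/w1.png',w['img'][:,:,::-1])
s=bot.state(); K,R,t=cal(w); p=np.array(s['position']); print(p,-R.T@t-p, R[2]); print(np.round(s['orientation'],3))
print(proj(w,[[479.5,197,20],[479.5,197,0]]))
E
```

```text
t: 2.12
position: [487.0, 72.9, 254.3]
orientation: [[0.008, 0.999, -0.031], [-0.01, -0.031, -0.999], [-1.0, 0.008, 0.01]]
wrist_force: [0.5, 0.6, 0.1]
gripper_width: 85.2
t: 2.53
position: [480.4, 197.4, 165.3]
orientation: [[0.023, 0.999, -0.049], [0.002, -0.049, -0.999], [-1.0, 0.023, -0.003]]
wrist_force: [0.0, -0.5, -0.8]
gripper_width: 85.5
[478.37484639 197.26625191 162.04100573] [ 81.48724461  -3.70349404 129.19746088] [-0.3007243   0.01704588 -0.95355877]
[[ 0.019  0.999 -0.047]
 [ 0.001 -0.047 -0.999]
 [-1.     0.019 -0.002]]
[[281.03919165 205.72519159]
 [281.00099471 199.48086108]]
```

View pics/w1.png

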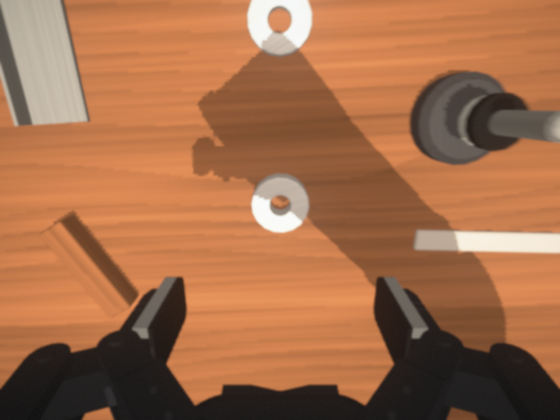

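The thick ring is at (280,204) in the wrist view, within 2 px of the predicted (281,206). The thin ring is at (279,18).

```bash
python3 - <<'E'
from h import *
w=bot.capture('wrist')
print(fit(w,(280,204),0,20,25)); 
print(unproj(w,(279.5,18),9)); print(bot.state()['position'])
E
```

```text
(array([478.89210113, 197.38573003]), 2742, 2872.6551945874235)
[620.08241264 191.10103516   9.        ]
[478.8682571  195.96034916 163.85625881]
```

```bash
python3 -m jog '[[1,0,0.1,-3.5,0],[1,0,0,-3.5,0],[1,0,0,-3.5,0],[1,0,0,-2,0],[1,0,0,-0.7,0]]' 
python3 -m jog '[[1,0,0,0,0],[1,0,0,0,0],[1,0,0,0,0],[1,0,0,0,0],[1,0,0,0,0]]'
```

```text
t: 3.05
position: [487.1, 196.2, 35.8]
orientation: [[0.034, 0.998, -0.053], [0.003, -0.053, -0.999], [-0.999, 0.033, -0.005]]
wrist_force: [-0.2, -0.2, 0.6]
gripper_width: 85.4
t: 3.47
position: [491.5, 195.4, 41.0]
orientation: [[0.04, 0.998, -0.057], [0.004, -0.057, -0.998], [-0.999, 0.04, -0.006]]
wrist_force: [-0.0, -0.5, 0.2]
gripper_width: 85.4
```

```bash
python3 - <<'E'
from h import *
for i in range(4):
    s=bot.state(); print(s['t'],np.round(s['position'],2),np.round(s['orientation'][0],4),np.round(s['joint_vel'],2)); bot.capture('wrist')
print(s['joints'])
E
python3 -m jog '[[1,-0.6,0.1,-1,0],[1,-0.6,0.1,-0.6,0],[1,0,0,0,0],[1,0,0,0,0],[1,0,0,0,0]]'
```

```text
3.4667 [491.53 195.4   41.02] [ 0.0399  0.9976 -0.0567] [ 0.31 -1.55 -0.24 -0.58 -0.19  0.6   0.18]
3.5167 [491.72 195.51  41.12] [ 0.0403  0.9976 -0.0567] [-0.25  0.51  0.13  0.1  -0.01 -0.28 -0.2 ]
3.5667 [491.37 195.49  40.76] [ 0.0397  0.9976 -0.0565] [-0.1   0.59  0.02  0.48 -0.03 -0.15 -0.03]
3.6167 [491.03 195.37  40.41] [ 0.039   0.9976 -0.0565] [-0.1   0.61  0.08  0.3   0.01 -0.19 -0.  ]
[ -18.66823536   37.61451776  -10.674581    114.262273     16.05618449
   27.42185474 -134.48171214]
t: 4.08
position: [478.3, 197.6, 24.2]
orientation: [[0.039, 0.998, -0.056], [0.004, -0.056, -0.998], [-0.999, 0.039, -0.006]]
wrist_force: [-0.9, 0.4, -0.2]
gripper_width: 85.5
```

```bash
python3 -m jog '[[-0.1,0,0,0,0],[-0.1,0,0,0,0],[-0.1,0,0,0,0],[-0.1,0,0,0,0],[-0.1,0,0,0,0]]' 40
python3 - <<'E'
from h import *
w=bot.capture('wrist'); cv2.imwrite('pics/w2.png',w['img'][:,:,::-1])
E
```

```text
t: 4.5
position: [479.2, 197.7, 25.6]
orientation: [[0.04, 0.998, -0.056], [0.004, -0.056, -0.998], [-0.999, 0.04, -0.006]]
wrist_force: [-0.1, -0.1, -1.3]
gripper_width: 48.7
```

View pics/w2.png

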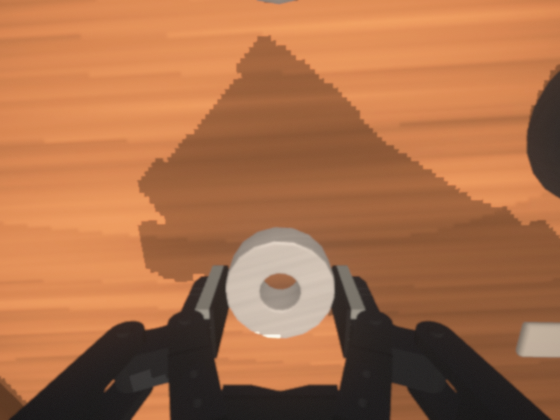

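```bash
python3 -m jog '[[-0.5,0,0,0.5,0],[-0.5,0,0,2,0],[-0.5,0,0,3.5,0],[-0.5,0,0,3.5,0],[-0.5,0,-1,3.5,0]]' 40
python3 -m jog '[[-0.5,0,-2.5,3,0],[-0.5,0,-3.8,0.5,0],[-0.5,0,-3.8,0,0],[-0.5,0,-2.5,0,0],[-0.5,0,-1,0,0]]'
python3 -m jog '[[-0.5,0,0,0,0],[-0.5,0,0,0,0],[-0.5,0,0,0,0],[-0.5,0,0,0,0],[-0.5,0,0,0,0]]'
python3 - <<'E'
from h import *
w=bot.capture('wrist'); cv2.imwrite('pics/w3.png',w['img'][:,:,::-1])
t=bot.capture('top');s=bot.capture('side'); crop(s,180,90,150,160,4,'s3'); 
print(bot.state()['position'])
print(proj(w,[[543,46,119],[541.5,46,119]]))
E
```

```text
t: 4.97
position: [473.4, 186.8, 153.9]
orientation: [[0.026, 0.998, -0.053], [-0.001, -0.053, -0.999], [-1.0, 0.026, -0.0]]
wrist_force: [0.9, 0.4, -1.3]
gripper_width: 48.3
t: 5.38
position: [477.3, 49.7, 201.8]
orientation: [[0.045, 0.998, -0.046], [0.005, -0.047, -0.999], [-0.999, 0.044, -0.007]]
wrist_force: [-0.6, -0.7, -1.0]
gripper_width: 48.4
t: 5.8
position: [477.0, 48.9, 202.6]
orientation: [[0.045, 0.998, -0.049], [0.005, -0.05, -0.999], [-0.999, 0.045, -0.007]]
wrist_force: [0.3, 0.7, -1.1]
gripper_width: 48.6
[477.0006998   48.62211898 202.60002827]
[[280.49798764 132.79110209]
 [280.61736002 135.26249992]]
```

View pics/w3.png

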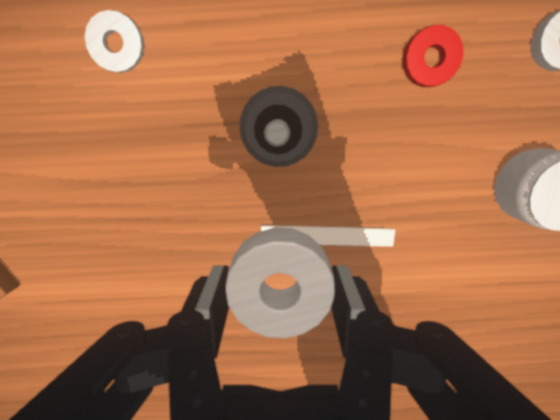

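View pics/s3.png

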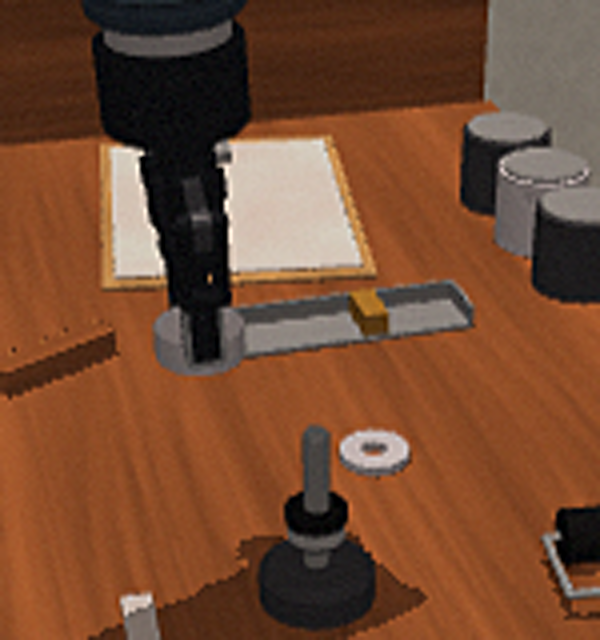

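```bash
python3 - <<'E'
from h import *
w=bot.capture('wrist'); crop(w,250,105,55,55,12,'w4a'); crop(w,220,220,120,125,5,'w4b')
E
```

```text
(no output)
```

View pics/w4a.png

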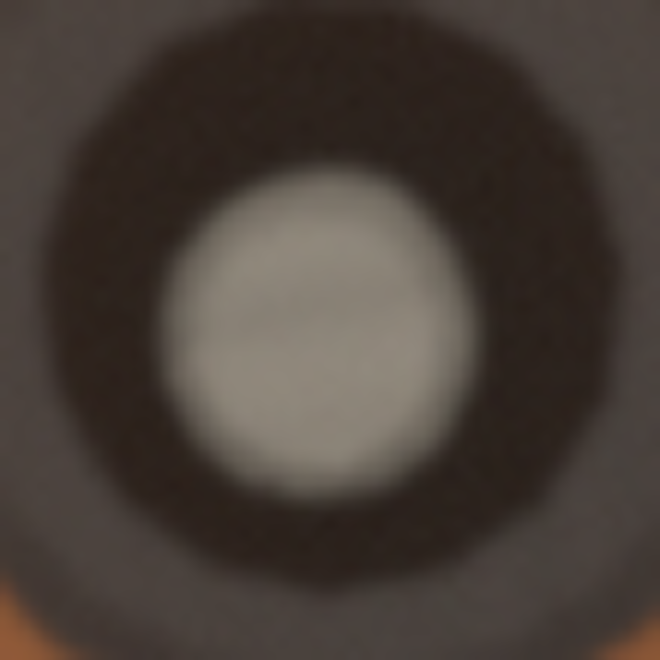

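View pics/w4b.png

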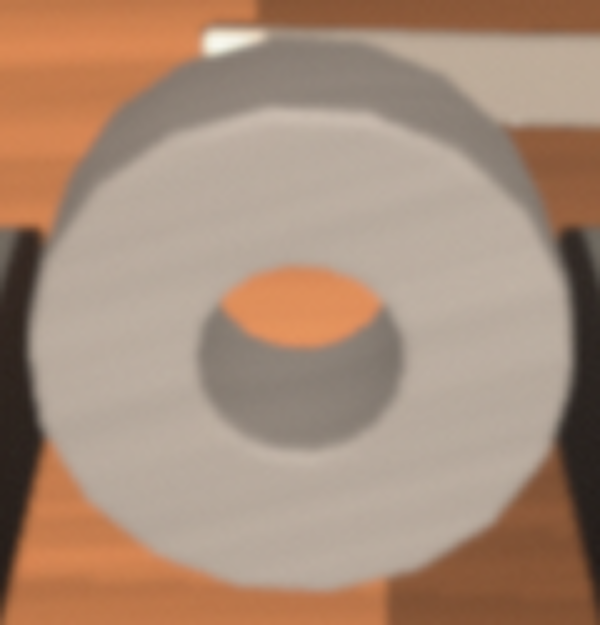

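```bash
cat >> h.py <<'E'
def circ(c,bb,r,z,n=None):
    # centre of horizontal (or normal n) circle radius r at height z from its pixel bbox (x0,x1,y0,y1)
    n=np.array([0,0,1.]) if n is None else n/np.linalg.norm(n)
    e=np.cross(n,[0,1,0]); e/=np.linalg.norm(e); g=np.cross(n,e); a=np.linspace(0,2*np.pi,120)
    def f(p):
        q=proj(c,np.array([p[0],p[1],z])+r*(np.outer(np.cos(a),e)+np.outer(np.sin(a),g)))
        return [(q[:,0].min()+q[:,0].max()-bb[0]-bb[1])/2,(q[:,1].min()+q[:,1].max()-bb[2]-bb[3])/2]
    s=fsolve(f,unproj(c,((bb[0]+bb[1])/2,(bb[2]+bb[3])/2),z)[:2])
    q=proj(c,np.array([s[0],s[1],z])+r*(np.outer(np.cos(a),e)+np.outer(np.sin(a),g)))
    return s,q.max(0)-q.min(0)
E
python3 - <<'E'
from h import *
w=bot.capture('wrist'); st=bot.state(); n=-np.array(st['orientation'])[:,0]; print(st['position'],n)
o=lambda a,b,c,d,ox,oy,s:(ox+a/s-.4,ox+b/s-.4,oy+c/s-.4,oy+d/s-.4)
b1=o(30,573,105,590,220,220,5); b2=o(198,405,265,450,220,220,5); b3=o(158,478,165,498,250,105,12)
for z in (192,197,202): print(z,circ(w,b1,25,z,n),circ(w,b2,9,z,n),b1[1]-b1[0],b2[1]-b2[0])
for z in (113,116,119): print(z,circ(w,b3,8,z), b3[1]-b3[0])
E
```

```text
[477.04194     48.08347667 202.63028897] [-0.04528483 -0.00446637  0.99896413]
192 (array([474.51968211,  48.77077639]), array([107.06698087,  93.08630822])) (array([474.57642118,  48.76887346]), array([38.50549837, 33.43956278])) 108.60000000000005 41.39999999999998
197 (array([477.29023694,  48.60203656]), array([111.07753203,  96.56070201])) (array([477.42586848,  48.59627187]), array([39.94915091, 34.69295716])) 108.60000000000005 41.39999999999998
202 (array([480.05713303,  48.43346966]), array([115.39940595, 100.30379497])) (array([480.27483653,  48.42369294]), array([41.50523244, 36.04393724])) 108.60000000000005 41.39999999999998
113 (array([543.11937328,  48.16041665]), array([25.06286084, 25.73631715])) 26.66666666666663
116 (array([543.26354869,  48.10285266]), array([25.4136674 , 26.09649735])) 26.66666666666663
119 (array([543.40769052,  48.04529114]), array([25.77443271, 26.46690088])) 26.66666666666663
```

```bash
python3 -m jog '[[-0.5,0.2,0,-1.5,0],[-0.5,0.2,0,-1.8,0],[-0.5,0.2,0,-1,0],[-0.5,0,0,-0.3,0],[-0.5,0,0,0,0]]' 40
python3 -m jog '[[-0.5,0,0,0,0],[-0.5,0,0,0,0],[-0.5,0,0,0,0],[-0.5,0,0,0,0],[-0.5,0,0,0,0]]' 40
python3 - <<'E'
from h import *
w=bot.capture('wrist'); cv2.imwrite('pics/w5.png',w['img'][:,:,::-1]); crop(w,220,80,110,110,7,'w5a'); crop(w,220,220,120,125,5,'w5b')
E
```

```text
t: 6.47
position: [484.2, 49.0, 155.7]
orientation: [[0.047, 0.998, -0.049], [0.005, -0.05, -0.999], [-0.999, 0.047, -0.007]]
wrist_force: [0.4, -0.2, -0.9]
gripper_width: 48.5
t: 6.88
position: [485.2, 49.3, 157.7]
orientation: [[0.05, 0.998, -0.049], [0.005, -0.05, -0.999], [-0.999, 0.05, -0.008]]
wrist_force: [0.6, -0.3, -1.5]
gripper_width: 48.7
```

View pics/w5.png

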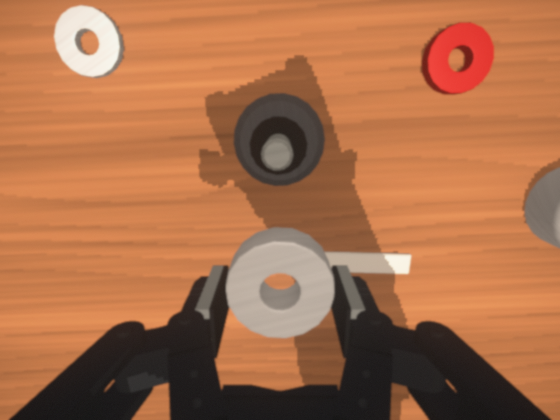

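View pics/w5a.png

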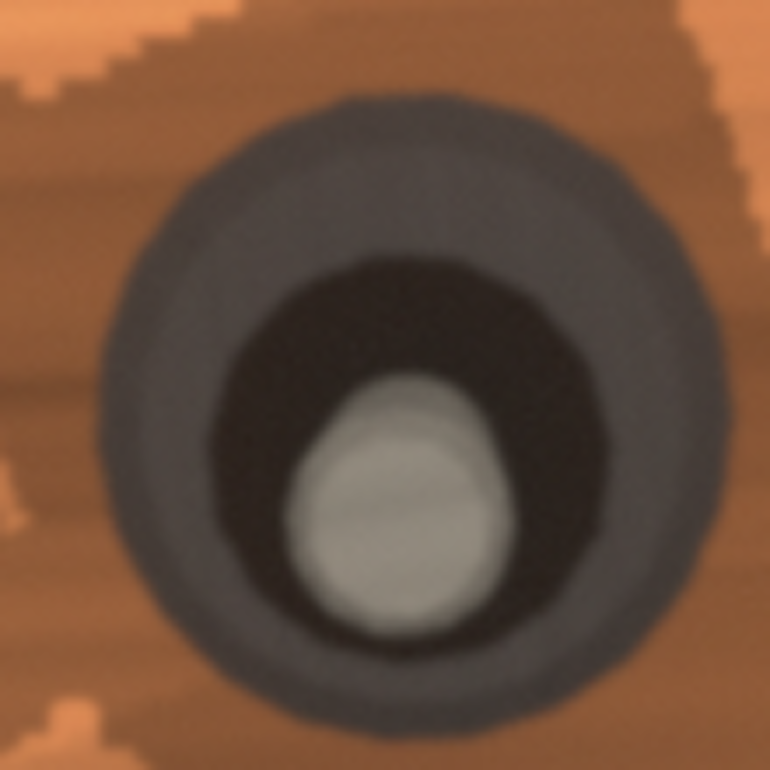

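View pics/w5b.png

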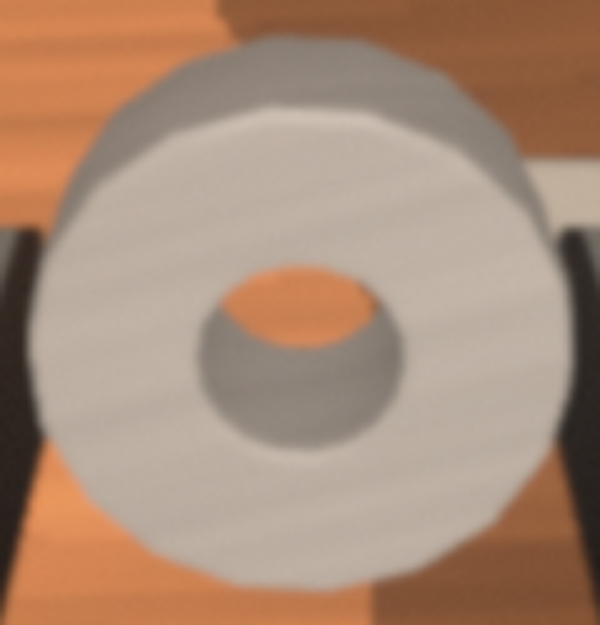

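```bash
python3 - <<'E'
from h import *
w=bot.capture('wrist'); st=bot.state(); n=-np.array(st['orientation'])[:,0]; p=st['position'];print(p,n)
o=lambda a,b,c,d,ox,oy,s:(ox+a/s-.4,ox+b/s-.4,oy+c/s-.4,oy+d/s-.4)
b1=o(30,573,105,590,220,220,5); b2=o(198,405,265,450,220,220,5); b3=o(305,497,437,630,220,80,7)
b4=o(98,733,92,740,220,80,7)
z=p[2]-5.6; a=circ(w,b1,25,z,n)[0]; b=circ(w,b2,9,z,n)[0]; print(a,b, 'bottom', (a+b)/2-20*n[:2])
for z in (115,119,123): print(z,circ(w,b3,6.5,z), b3[1]-b3[0])
print(fit(w,(88,40),0,9,25))
for f in (18,26,33):
  H=hull(w,543,48,0,f,36); print(H.min(0),H.max(0),b4)
E
```

```text
[485.13974259  49.22945985 157.55970077] [-0.04971545 -0.0051569   0.99875011]
[485.46844795  49.53930523] [485.60128077  49.53370318] bottom [486.52917327  49.63964226]
115 (array([542.06855906,  48.49119786]), array([25.42759929, 25.61769786])) 27.428571428571445
119 (array([542.51696728,  48.40702544]), array([26.03752326, 26.23209068])) 27.428571428571445
123 (array([542.96529467,  48.32285904]), array([26.67742275, 26.87667407])) 27.428571428571445
(array([623.63484235, 191.22472682]), 3754, 4090.918647443925)
[233.83276  92.4762 ] [324.82303 185.38011] (233.6, 324.31428571428575, 92.74285714285713, 185.31428571428572)
[232.37497   91.724945] [326.11685 187.384  ] (233.6, 324.31428571428575, 92.74285714285713, 185.31428571428572)
[231.02522  91.0278 ] [327.315  189.2354] (233.6, 324.31428571428575, 92.74285714285713, 185.31428571428572)
```

```bash
python3 -m jog '[[-0.5,1,0,1.5,0],[-0.5,1.5,0,3,0],[-0.5,2,0,3,0],[-0.5,1,-0.1,0,0],[-0.5,0,0,0,0]]' 40
python3 -m jog '[[-0.5,0,0,0,0],[-0.5,0,0,0,0],[-0.5,0,0,0,0],[-0.5,0,0,0,0],[-0.5,0,0,0,0]]' 40
```

```text
t: 7.4
position: [539.3, 47.7, 235.3]
orientation: [[0.045, 0.998, -0.049], [0.004, -0.049, -0.999], [-0.999, 0.045, -0.007]]
wrist_force: [-0.4, 1.2, -1.3]
gripper_width: 48.7
t: 7.82
position: [535.4, 47.6, 232.1]
orientation: [[0.039, 0.998, -0.048], [0.004, -0.048, -0.999], [-0.999, 0.039, -0.006]]
wrist_force: [0.4, 0.3, -1.1]
gripper_width: 48.5
```

```bash
python3 -m jog '[[-0.5,0,0,3.5,0],[-0.5,0,0,3.5,0],[-0.5,0,0,0,0],[-0.5,0.3,0,0,0],[-0.5,0,0,0,0]]' 40
python3 -m jog '[[-0.5,0.2,0,-0.7,0],[-0.5,0.2,0,-1.2,0],[-0.5,0,0,-1.2,0],[-0.5,0,0,-1.2,0],[-0.5,0,0,-1.2,0]]' 40
python3 -m jog '[[-0.5,0.2,0,-1.2,0],[-0.5,0.2,0,-1.2,0],[-0.5,0,0,-1.2,0],[-0.5,0,0,-0.8,0],[-0.5,0,0,-0.4,0]]' 40
```

```text
t: 8.23
position: [534.4, 47.4, 300.9]
orientation: [[0.031, 0.998, -0.047], [0.003, -0.047, -0.999], [-1.0, 0.031, -0.004]]
wrist_force: [0.4, 0.4, -0.2]
gripper_width: 48.6
t: 8.65
position: [537.4, 47.3, 239.1]
orientation: [[0.027, 0.999, -0.047], [0.002, -0.047, -0.999], [-1.0, 0.027, -0.003]]
wrist_force: [1.2, 0.2, -1.0]
gripper_width: 48.1
t: 9.07
position: [535.5, 46.5, 178.1]
orientation: [[0.012, 0.999, -0.046], [0.001, -0.046, -0.999], [-1.0, 0.012, -0.001]]
wrist_force: [0.0, 0.6, -0.4]
gripper_width: 48.3
```

```bash
python3 -m jog '[[-0.5,0.35,0.1,-0.6,0],[-0.5,0.35,0.05,-0.6,0],[-0.5,0,0,-0.6,0],[-0.5,0,0,-0.4,0],[-0.5,0,0,0,0]]' 40
python3 -m jog '[[-0.5,0,0,0,0],[-0.5,0,0,0,0],[-0.5,0,0,0,0],[-0.5,0,0,0,0],[-0.5,0,0,0,0]]' 40
python3 - <<'E'
from h import *
s=bot.capture('side'); crop(s,210,130,100,125,5,'s6'); t=bot.capture('top'); crop(t,220,150,100,100,6,'t6')
for i in range(3): print(bot.state()['position']); bot.capture('wrist')
E
```

```text
t: 9.48
position: [542.5, 48.3, 152.1]
orientation: [[0.009, 0.999, -0.046], [0.001, -0.046, -0.999], [-1.0, 0.009, -0.001]]
wrist_force: [0.1, 0.2, -1.2]
gripper_width: 48.9
t: 9.9
position: [543.3, 48.4, 153.4]
orientation: [[0.012, 0.999, -0.046], [0.001, -0.046, -0.999], [-1.0, 0.011, -0.001]]
wrist_force: [0.1, 0.6, -1.2]
gripper_width: 49.0
[543.31837303  48.35816295 153.33436806]
[543.25565195  48.32506253 153.23631299]
[543.22239812  48.32398431 153.18419127]
```

View pics/s6.png

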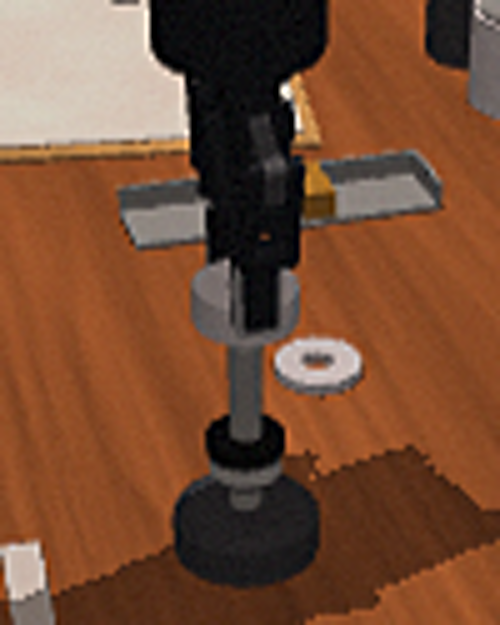

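```bash
python3 -m jog '[[-0.5,-0.03,0,-0.3,0],[-0.5,-0.03,0,-0.4,0],[-0.5,0,0,-0.4,0],[-0.5,0,0,-0.4,0],[-0.5,0,0,-0.2,0]]' 40
python3 -m jog '[[-0.5,0,0,-0.3,0],[-0.5,0,0,-0.3,0],[-0.5,0,0,-0.3,0],[-0.5,0,0,-0.3,0],[-0.5,0,0,0,0]]' 40
```

```text
t: 10.57
position: [542.6, 48.3, 134.7]
orientation: [[0.011, 0.999, -0.046], [0.001, -0.046, -0.999], [-1.0, 0.011, -0.001]]
wrist_force: [1.0, -0.0, -1.0]
gripper_width: 48.6
t: 10.98
position: [542.2, 48.3, 120.4]
orientation: [[0.01, 0.999, -0.046], [0.001, -0.046, -0.999], [-1.0, 0.01, -0.001]]
wrist_force: [0.3, -1.0, -1.6]
gripper_width: 48.3
```

```bash
python3 -m jog '[[-0.5,0,0,-0.4,0],[-0.5,0,0,-0.4,0],[-0.5,0,0,-0.4,0],[-0.5,0,0,-0.4,0],[-0.5,0,0,-0.2,0]]' 40
python3 - <<'E'
from h import *
s=bot.capture('side'); crop(s,210,150,100,110,5,'s7')
E
```

```text
t: 11.4
position: [542.5, 48.3, 101.0]
orientation: [[0.011, 0.999, -0.046], [0.001, -0.046, -0.999], [-1.0, 0.011, -0.001]]
wrist_force: [0.1, -0.3, -0.2]
gripper_width: 48.6
```

View pics/s7.png

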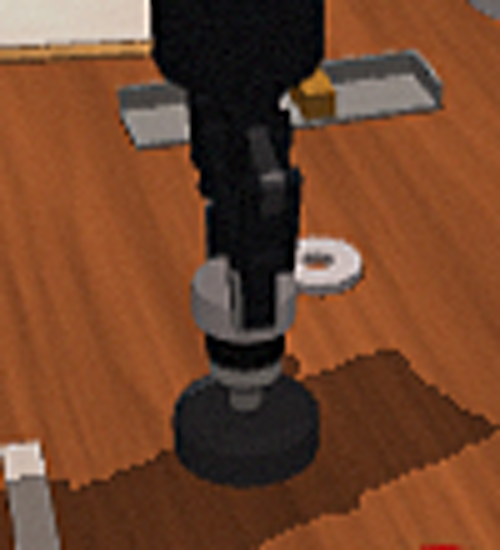

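```bash
python3 -m jog '[[-0.5,0,0,-0.1,0],[-0.5,0,0,-0.1,0],[-0.5,0,0,-0.1,0],[-0.5,0,0,-0.1,0],[-0.5,0,0,-0.05,0]]' 40
python3 -m jog '[[-0.5,0,0,-0.07,0],[-0.5,0,0,-0.07,0],[-0.5,0,0,-0.07,0],[-0.5,0,0,-0.07,0],[-0.5,0,0,-0.05,0]]' 40
```

```text
t: 11.87
position: [542.5, 48.4, 95.9]
orientation: [[0.011, 0.999, -0.046], [0.001, -0.046, -0.999], [-1.0, 0.011, -0.001]]
wrist_force: [-0.2, 0.0, -1.4]
gripper_width: 48.7
t: 12.28
position: [542.8, 48.4, 92.5]
orientation: [[0.011, 0.999, -0.046], [0.001, -0.046, -0.999], [-1.0, 0.011, -0.001]]
wrist_force: [0.5, -0.1, -1.8]
gripper_width: 48.6
```

```bash
python3 -m jog '[[-0.5,0,0,-0.05,0],[-0.5,0,0,-0.05,0],[-0.5,0,0,-0.05,0],[-0.5,0,0,-0.05,0],[-0.5,0,0,-0.05,0]]' 40
python3 - <<'E'
from h import *
s=bot.capture('side'); crop(s,220,190,70,70,8,'s8')
E
```

```text
t: 12.7
position: [542.5, 48.4, 90.6]
orientation: [[0.011, 0.999, -0.046], [0.001, -0.046, -0.999], [-1.0, 0.011, -0.001]]
wrist_force: [-2.3, -1.0, 4.3]
gripper_width: 48.5
```

View pics/s8.png

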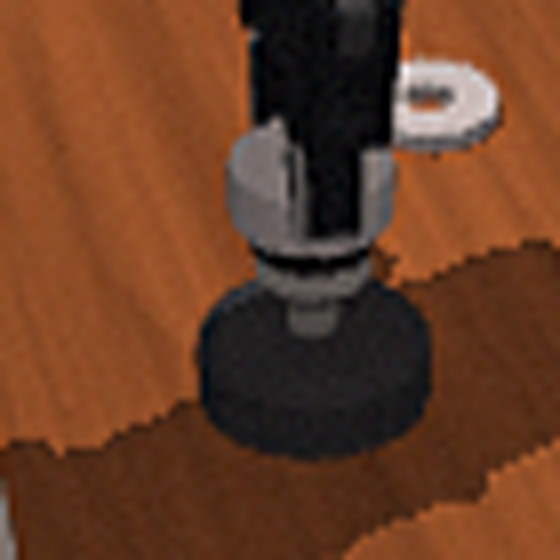

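```bash
python3 -m jog '[[1,0,0,0,0],[1,0,0,0,0],[1,0,0,0,0],[1,0,0,0,0],[1,0,0,0,0]]' 40
python3 -m jog '[[1,0,0,0.5,0],[1,0,0,1.5,0],[1,0,0,2.5,0],[1,0,0,3.5,0],[1,0,0,3.5,0]]' 
python3 - <<'E'
from h import *
s=bot.capture('side'); crop(s,220,190,70,70,8,'s9')
E
```

```text
t: 13.17
position: [543.3, 48.5, 90.2]
orientation: [[0.012, 0.999, -0.046], [0.001, -0.046, -0.999], [-1.0, 0.012, -0.002]]
wrist_force: [-0.2, -0.5, 0.6]
gripper_width: 85.4
t: 13.58
position: [537.0, 47.8, 202.5]
orientation: [[-0.003, 0.999, -0.045], [-0.0, -0.045, -0.999], [-1.0, -0.003, 0.001]]
wrist_force: [1.0, 0.2, -0.0]
gripper_width: 85.4
```

View pics/s9.png

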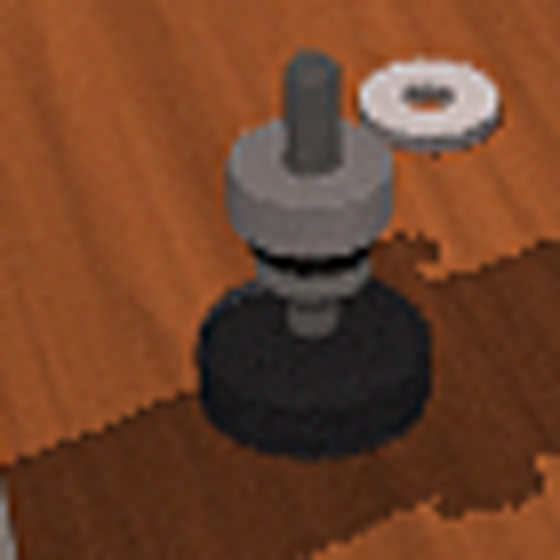

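The thick ring sits flat on the collar at crop (310,180). Next is the medium ring, the plain one near top (357,199), with purple just behind it.

```bash
python3 -m jog '[[1,0.8,-2,0,0],[1,1.1,-3.8,0,0],[1,1.1,-3.8,0,0],[1,1.1,-3.8,0,0],[1,1.1,-3.8,-0.5,0]]' 
python3 -m jog '[[1,1.1,-3.8,-1,0],[1,1,-3,-1,0],[1,0,-1,-0.5,0],[1,0,0,0,0],[1,0,0,0,0]]'
python3 - <<'E'
from h import *
w=bot.capture('wrist'); cv2.imwrite('pics/w10.png',w['img'][:,:,::-1]); p=bot.state()['position']; print(p)
uv=proj(w,[[605,-206,10]])[0]; print(uv)
r=fit(w,uv,0,14,25); print(r, (r[0]-p[:2])/10)
E
```

```text
t: 14.05
position: [597.0, -116.2, 213.6]
orientation: [[0.022, 0.999, -0.024], [0.007, -0.024, -1.0], [-1.0, 0.022, -0.008]]
wrist_force: [1.6, 0.7, -0.1]
gripper_width: 85.4
t: 14.47
position: [618.3, -210.2, 187.9]
orientation: [[0.025, 0.999, -0.037], [0.001, -0.037, -0.999], [-1.0, 0.024, -0.002]]
wrist_force: [1.1, 0.3, 0.8]
gripper_width: 85.7
[ 618.12343013 -209.66062279  187.9919923 ]
[276.44835572 208.82525374]
(array([ 604.72390743, -205.10970512]), 2075, 2230.3032253285637) [-1.33995227  0.45509177]
```

View pics/w10.png

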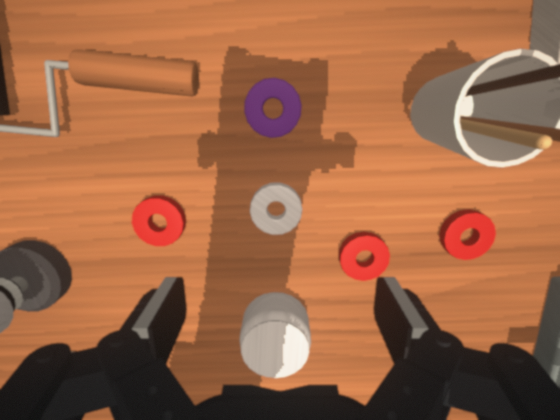

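The medium ring is at (276,209), plain grey, with the purple look-alike at (273,108). Its position agrees between cameras to about 1 mm.

```bash
python3 -m jog '[[1,-0.6,0.2,-1,0],[1,-0.6,0.2,-2,0],[1,0,0,-2.5,0],[1,0,0,-2.5,0],[1,0,0,-2.5,0]]' 
python3 -m jog '[[1,0,0,-2,0],[1,0,0,-1.2,0],[1,0,0,-0.6,0],[1,0,0,0,0],[1,0,0,0,0]]'
```

```text
t: 14.93
position: [612.3, -193.8, 90.3]
orientation: [[0.041, 0.999, -0.024], [0.003, -0.024, -1.0], [-0.999, 0.041, -0.004]]
wrist_force: [-0.5, 0.4, -0.7]
gripper_width: 85.3
t: 15.35
position: [611.2, -181.5, 49.2]
orientation: [[0.037, 0.999, -0.011], [0.011, -0.011, -1.0], [-0.999, 0.037, -0.011]]
wrist_force: [0.4, -0.2, -0.2]
gripper_width: 85.7
```

```bash
python3 -m jog '[[1,-0.3,-1,0,0],[1,-0.3,-1,0,0],[1,0,-0.4,0,0],[1,0,0,0,0],[1,0,0,0,0]]' 
python3 -m jog '[[1,0,0,0,0],[1,0,0,0,0],[1,0,0,0,0],[1,0,0,0,0],[1,0,0,0,0]]'
```

```text
t: 15.77
position: [607.4, -209.9, 54.2]
orientation: [[0.044, 0.999, -0.012], [0.008, -0.012, -1.0], [-0.999, 0.044, -0.008]]
wrist_force: [-1.1, 0.4, -0.3]
gripper_width: 85.5
t: 16.18
position: [607.8, -210.3, 55.0]
orientation: [[0.046, 0.999, -0.013], [0.007, -0.013, -1.0], [-0.999, 0.046, -0.008]]
wrist_force: [-0.2, 0.2, 0.1]
gripper_width: 85.0
```

```bash
python3 -m jog '[[1,-0.2,0.3,-0.6,0],[1,-0.2,0.2,-0.7,0],[1,0,0,-0.7,0],[1,0,0,-0.6,0],[1,0,0,-0.3,0]]' 
python3 -m jog '[[1,0,0,0,0],[1,0,0,0,0],[1,0,0,0,0],[1,0,0,0,0],[1,0,0,0,0]]'
python3 - <<'E'
from h import *
w=bot.capture('wrist'); cv2.imwrite('pics/w11.png',w['img'][:,:,::-1]); p=bot.state()['position']; print(p)
uv=proj(w,[[605,-206,10]])[0]; r=fit(w,uv,0,14,25); print(uv,r)
E
```

```text
t: 16.6
position: [603.4, -203.4, 23.1]
orientation: [[0.046, 0.999, -0.011], [0.008, -0.012, -1.0], [-0.999, 0.046, -0.009]]
wrist_force: [0.1, -0.0, 0.3]
gripper_width: 85.4
t: 17.02
position: [602.6, -203.2, 21.4]
orientation: [[0.043, 0.999, -0.011], [0.009, -0.012, -1.0], [-0.999, 0.043, -0.009]]
wrist_force: [-0.2, -0.2, -1.2]
gripper_width: 85.4
[ 602.67838949 -203.24356911   21.48871146]
[286.6476474  281.15949039] (array([ 604.62948325, -205.15440771]), 8896, 9436.027336581843)
```

View pics/w11.png

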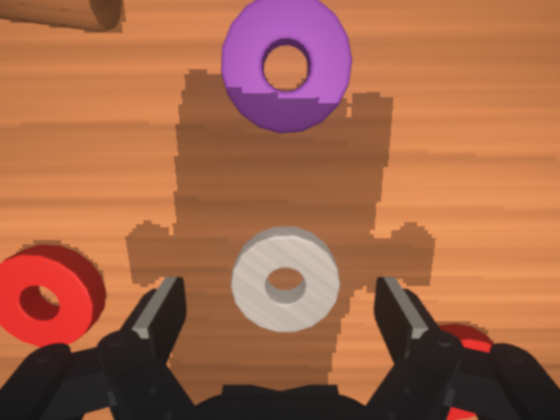

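```bash
python3 -m jog '[[1,0.15,-0.2,0,0],[1,0,0,0,0],[-0.5,0,0,0,0],[-0.5,0,0,0,0],[-0.5,0,0,0,0]]' 40
python3 -m jog '[[-0.5,0,0,0,0],[-0.5,0,0,0,0],[-0.5,0,0,0,0],[-0.5,0,0,0,0],[-0.5,0,0,0,0]]'
python3 - <<'E'
from h import *
w=bot.capture('wrist'); crop(w,200,200,170,150,4,'w12')
E
```

```text
t: 17.48
position: [605.0, -206.0, 22.4]
orientation: [[0.045, 0.999, -0.012], [0.008, -0.012, -1.0], [-0.999, 0.045, -0.009]]
wrist_force: [-0.6, 0.1, -0.0]
gripper_width: 51.6
t: 17.9
position: [605.1, -206.0, 22.9]
orientation: [[0.045, 0.999, -0.012], [0.008, -0.012, -1.0], [-0.999, 0.045, -0.008]]
wrist_force: [0.3, -0.7, 2.3]
gripper_width: 47.1
```

View pics/w12.png

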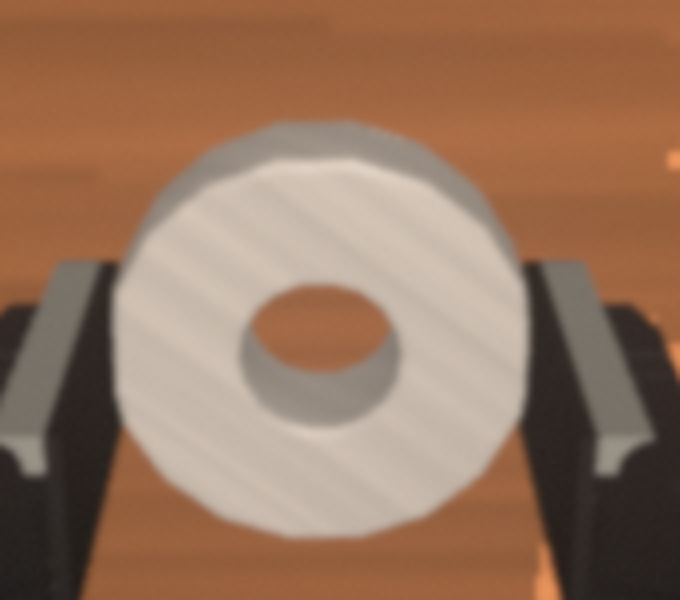

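```bash
python3 -m jog '[[-0.5,0,0,0.5,0],[-0.5,0,0,2,0],[-0.5,0,0,3.5,0],[-0.5,0,0,3.5,0],[-0.5,0,0,3.5,0]]' 40
python3 -m jog '[[-0.5,0,0,3.5,0],[-0.5,0,1,3.5,0],[-0.5,-0.5,2,1,0],[-0.5,-1,3,0,0],[-0.5,-1,3,0,0]]'
python3 -m jog '[[-0.5,-1,3,0,0],[-0.5,-1,3,0,0],[-0.5,-1,3,0,0],[-0.5,-1,3,-0.5,0],[-0.5,0,2,-0.5,0]]'
```

```text
t: 18.37
position: [597.2, -203.4, 148.4]
orientation: [[0.027, 1.0, -0.011], [0.014, -0.011, -1.0], [-1.0, 0.027, -0.014]]
wrist_force: [0.8, 0.3, -0.4]
gripper_width: 47.2
t: 18.78
position: [575.6, -120.8, 243.5]
orientation: [[0.044, 0.999, -0.024], [0.005, -0.024, -1.0], [-0.999, 0.044, -0.006]]
wrist_force: [-0.1, 1.3, -1.4]
gripper_width: 46.8
t: 19.2
position: [531.9, 26.4, 237.5]
orientation: [[0.05, 0.998, -0.024], [0.004, -0.024, -1.0], [-0.999, 0.05, -0.005]]
wrist_force: [0.5, 0.6, -0.7]
gripper_width: 47.6
```

```bash
python3 -m jog '[[-0.5,0.2,1,3.5,0],[-0.5,0.2,0.5,3.5,0],[-0.5,0,0,0,0],[-0.5,0,0,0,0],[-0.5,0,0,-0.6,0]]' 40
python3 -m jog '[[-0.5,0,0,-1.2,0],[-0.5,0,0,-1.2,0],[-0.5,0,0,-1.2,0],[-0.5,0,0,-1.2,0],[-0.5,0,0,-1.2,0]]' 40
python3 -m jog '[[-0.5,0,0,-1.2,0],[-0.5,0,0,-1.2,0],[-0.5,0,0,-1,0],[-0.5,0,0,-0.6,0],[-0.5,0,0,0,0]]' 40
```

```text
t: 19.62
position: [532.3, 50.5, 304.2]
orientation: [[0.048, 0.999, -0.011], [0.007, -0.011, -1.0], [-0.999, 0.048, -0.007]]
wrist_force: [0.3, 1.3, -1.2]
gripper_width: 47.5
t: 20.03
position: [530.0, 46.8, 237.2]
orientation: [[0.044, 0.999, -0.015], [0.005, -0.015, -1.0], [-0.999, 0.044, -0.006]]
wrist_force: [-0.4, -0.2, -0.9]
gripper_width: 47.3
t: 20.45
position: [523.6, 42.4, 185.6]
orientation: [[0.029, 0.999, -0.02], [0.002, -0.02, -1.0], [-1.0, 0.029, -0.003]]
wrist_force: [-0.6, -0.2, -1.0]
gripper_width: 47.5
```

```bash
python3 -m jog '[[-0.5,0,0,0,0],[-0.5,0,0,0,0],[-0.5,0,0,0,0],[-0.5,0,0,0,0],[-0.5,0,0,0,0]]' 40
python3 - <<'E'
from h import *
w=bot.capture('wrist'); cv2.imwrite('pics/w13.png',w['img'][:,:,::-1]); crop(w,220,220,120,125,5,'w13b')
print(bot.state()['position'])
E
```

```text
t: 20.87
position: [524.2, 42.0, 186.5]
orientation: [[0.031, 0.999, -0.021], [0.002, -0.021, -1.0], [-1.0, 0.031, -0.003]]
wrist_force: [-0.5, -0.4, -0.9]
gripper_width: 47.2
[524.29208339  42.0929173  186.56571977]
```

View pics/w13b.png

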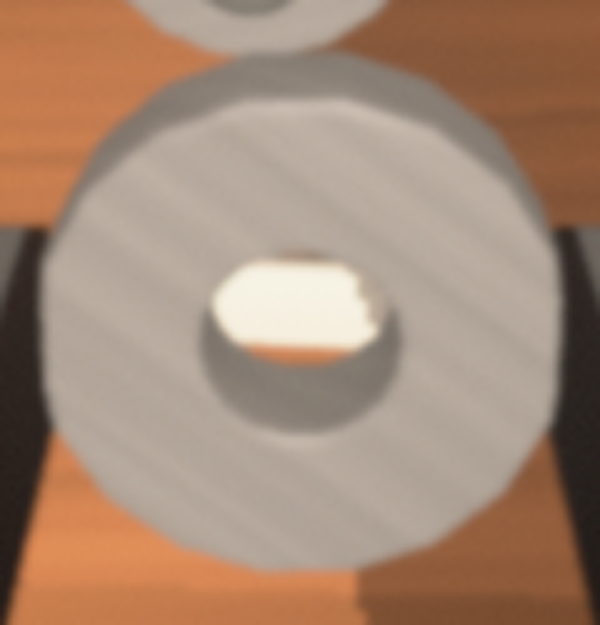

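View pics/w13.png

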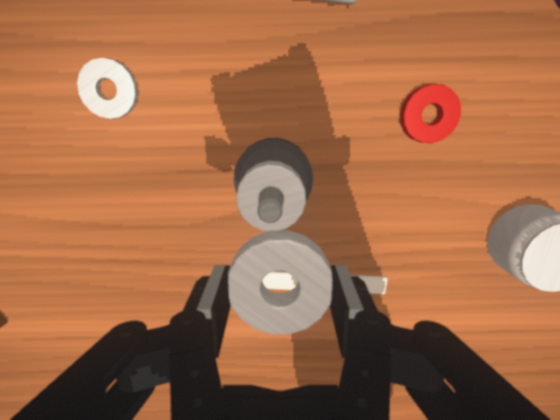

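```bash
python3 - <<'E'
from h import *
w=bot.capture('wrist'); st=bot.state(); n=-np.array(st['orientation'])[:,0]; p=st['position'];print(p,n)
o=lambda a,b,c,d,ox,oy,s:(ox+a/s-.4,ox+b/s-.4,oy+c/s-.4,oy+d/s-.4)
b1=o(40,562,98,572,220,220,5); b2=o(200,402,252,435,220,220,5)
z=p[2]-8.9
for zz in (z-3,z,z+3):
  a=circ(w,b1,25,zz,n); b=circ(w,b2,9,zz,n); print(a,b,b1[1]-b1[0],'mid rel', (a[0]+b[0])/2-7*n[:2]-p[:2])
crop(w,240,165,60,70,10,'w14')
E
```

```text
[524.1846219   42.10448392 186.45534296] [-0.03080488 -0.002036    0.99952334]
(array([522.12790312,  42.46686454]), array([106.23314519,  92.63830159])) (array([522.33410015,  42.46714934]), array([38.208615  , 33.29932305])) 104.4 mid rel [-1.73798609  0.37677503]
(array([523.82046203,  42.42562431]), array([108.57656203,  94.67756058])) (array([524.07043458,  42.42515261]), array([39.05396144, 34.03549985])) 104.4 mid rel [-0.02353942  0.33515655]
(array([525.51176672,  42.38440174]), array([111.02542437,  96.80838267])) (array([525.80660465,  42.3831582 ]), array([39.93754699, 34.80495187])) 104.4 mid rel [1.69019796 0.29354806]
```

View pics/w14.png

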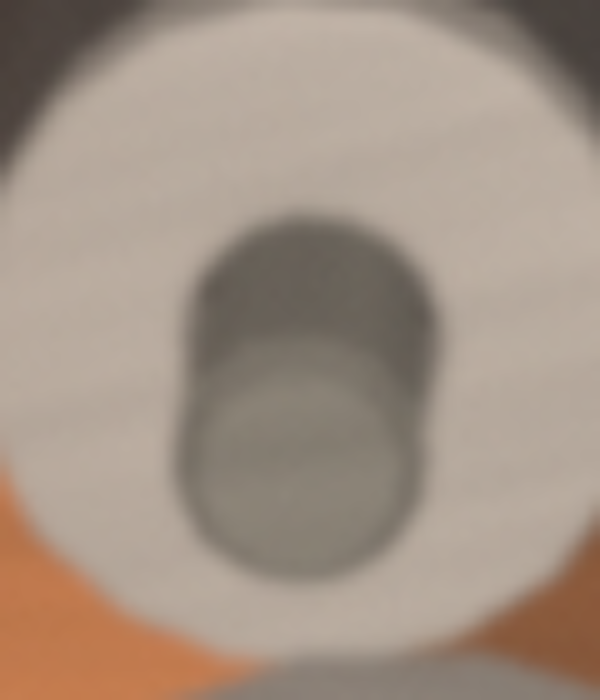

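```bash
python3 - <<'E'
from h import *
w=bot.capture('wrist'); p=bot.state()['position']
for z in (113,116,119): print(z,unproj(w,(269.6,212.2),z),p)
E
python3 -m jog '[[-0.5,0.5,0.2,-0.2,0],[-0.5,0.7,0.2,-0.3,0],[-0.5,0.7,0.2,-0.4,0],[-0.5,0,0,-0.5,0],[-0.5,0,0,-0.4,0]]' 40
python3 -m jog '[[-0.5,0,0,-0.5,0],[-0.5,0,0,-0.5,0],[-0.5,0,0,-0.4,0],[-0.5,0,0,-0.2,0],[-0.5,0,0,0,0]]' 40
```

```text
113 [541.00855755  48.60372877 113.        ] [524.07445302  42.03104937 186.30606718]
116 [541.93559989  48.48242421 116.        ] [524.07445302  42.03104937 186.30606718]
119 [542.86264222  48.36111965 119.        ] [524.07445302  42.03104937 186.30606718]
t: 21.43
position: [546.5, 49.1, 167.9]
orientation: [[0.034, 0.999, -0.02], [0.002, -0.021, -1.0], [-0.999, 0.034, -0.003]]
wrist_force: [-0.2, 0.4, -1.7]
gripper_width: 47.0
t: 21.85
position: [544.8, 49.0, 147.7]
orientation: [[0.029, 0.999, -0.02], [0.002, -0.02, -1.0], [-1.0, 0.029, -0.003]]
wrist_force: [-0.8, 0.1, -0.7]
gripper_width: 46.6
```

```bash
python3 -m jog '[[-0.5,-0.12,-0.08,0,0],[-0.5,0,0,0,0],[-0.5,0,0,0,0],[-0.5,0,0,0,0],[-0.5,0,0,0,0]]' 40
python3 - <<'E'
from h import *
s=bot.capture('side'); crop(s,210,130,100,125,5,'s15'); t=bot.capture('top'); crop(t,220,150,100,100,6,'t15')
E
```

```text
t: 22.27
position: [543.6, 47.8, 148.3]
orientation: [[0.03, 0.999, -0.02], [0.002, -0.021, -1.0], [-1.0, 0.03, -0.003]]
wrist_force: [0.8, 0.3, -0.5]
gripper_width: 46.9
```

View pics/s15.png

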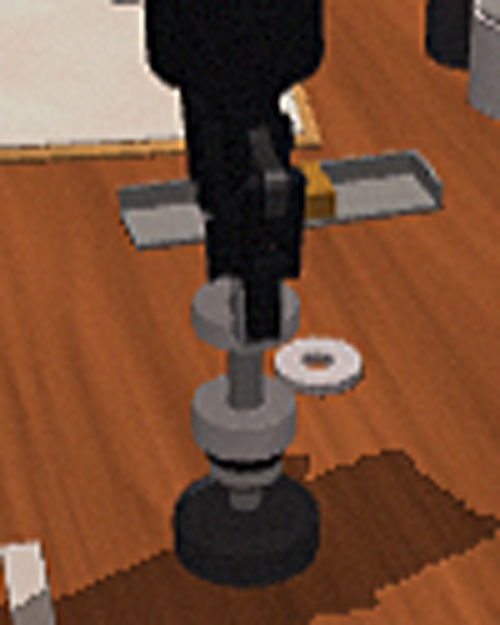

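```bash
python3 -m jog '[[-0.5,-0.02,0,-0.3,0],[-0.5,0,0,-0.3,0],[-0.5,0,0,-0.3,0],[-0.5,0,0,-0.3,0],[-0.5,0,0,-0.1,0]]' 40
python3 -m jog '[[-0.5,0,0,-0.3,0],[-0.5,0,0,-0.3,0],[-0.5,0,0,-0.3,0],[-0.5,0,0,-0.3,0],[-0.5,0,0,-0.1,0]]' 40
```

```text
t: 22.78
position: [543.6, 47.9, 134.2]
orientation: [[0.031, 0.999, -0.02], [0.002, -0.02, -1.0], [-1.0, 0.031, -0.003]]
wrist_force: [0.4, -0.8, -0.3]
gripper_width: 47.4
t: 23.2
position: [543.4, 47.9, 119.3]
orientation: [[0.03, 0.999, -0.02], [0.002, -0.02, -1.0], [-1.0, 0.03, -0.003]]
wrist_force: [-0.1, 0.2, -1.3]
gripper_width: 47.5
```

```bash
python3 -m jog '[[-0.5,0,0,-0.15,0],[-0.5,0,0,-0.15,0],[-0.5,0,0,-0.12,0],[-0.5,0,0,-0.1,0],[-0.5,0,0,-0.07,0]]' 40
python3 -m jog '[[-0.5,0,0,-0.07,0],[-0.5,0,0,-0.07,0],[-0.5,0,0,-0.07,0],[-0.5,0,0,-0.05,0],[-0.5,0,0,-0.05,0]]' 40
```

```text
t: 23.62
position: [543.4, 47.9, 112.7]
orientation: [[0.03, 0.999, -0.02], [0.002, -0.02, -1.0], [-1.0, 0.03, -0.003]]
wrist_force: [0.0, -0.2, -0.7]
gripper_width: 47.4
t: 24.03
position: [543.6, 47.9, 109.5]
orientation: [[0.03, 0.999, -0.02], [0.002, -0.02, -1.0], [-1.0, 0.03, -0.003]]
wrist_force: [-0.5, 0.3, -0.4]
gripper_width: 47.7
```

```bash
python3 -m jog '[[-0.5,0,0,-0.05,0],[-0.5,0,0,-0.05,0],[-0.5,0,0,-0.05,0],[-0.5,0,0,-0.05,0],[-0.5,0,0,-0.05,0]]' 40
python3 - <<'E'
from h import *
s=bot.capture('side'); crop(s,220,170,70,90,7,'s16')
E
```

```text
t: 24.45
position: [543.8, 48.1, 107.5]
orientation: [[0.031, 0.999, -0.02], [0.002, -0.02, -1.0], [-1.0, 0.031, -0.003]]
wrist_force: [-1.6, 0.3, 4.6]
gripper_width: 47.3
```

View pics/s16.png

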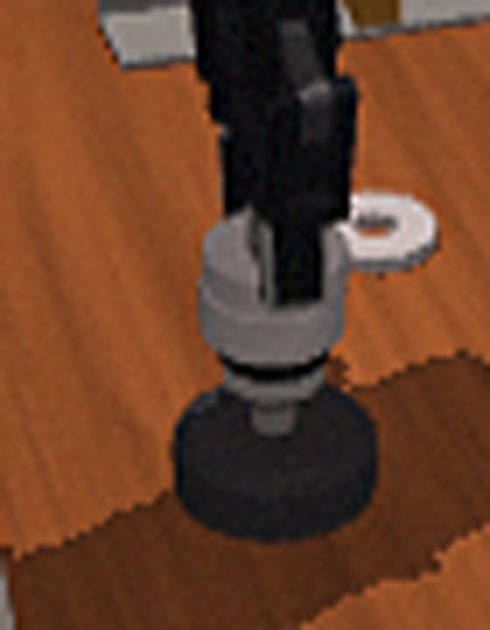

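Contact at about 5.5 N, with the medium ring closed up on the thick one. Releasing.

```bash
python3 -m jog '[[1,0,0,0,0],[1,0,0,0,0],[1,0,0,0,0],[1,0,0,0,0],[1,0,0,0,0]]' 40
python3 -m jog '[[1,0,0,0.5,0],[1,0,0,1.5,0],[1,0,0,2.5,0],[1,0,0,3.5,0],[1,0,0,2,0]]' 
python3 - <<'E'
from h import *
s=bot.capture('side'); crop(s,220,170,70,90,7,'s17')
E
```

```text
t: 24.92
position: [544.1, 48.1, 107.1]
orientation: [[0.031, 0.999, -0.02], [0.002, -0.02, -1.0], [-1.0, 0.031, -0.003]]
wrist_force: [0.3, -0.8, -0.8]
gripper_width: 85.5
t: 25.33
position: [539.5, 47.7, 206.5]
orientation: [[0.02, 1.0, -0.019], [0.001, -0.02, -1.0], [-1.0, 0.02, -0.002]]
wrist_force: [0.5, -0.4, 0.7]
gripper_width: 85.5
```

View pics/s17.png

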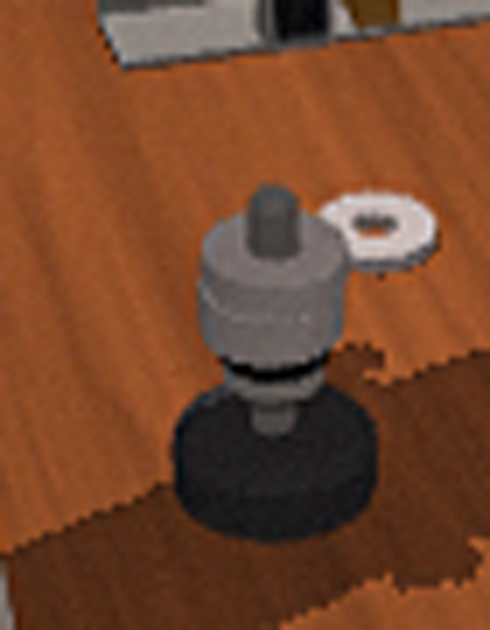

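The medium ring is flat on the thick one. Now the thin ring.

```bash
python3 -m jog '[[1,1,1.8,0,0],[1,1.7,3,0,0],[1,1.7,3,-0.5,0],[1,1.7,3,-1,0],[1,1.2,2,-1,0]]' 
python3 -m jog '[[1,0.4,1,-0.5,0],[1,0,0,0,0],[1,0,0,0,0],[1,0,0,0,0],[1,0,0,0,0]]'
python3 - <<'E'
from h import *
w=bot.capture('wrist'); cv2.imwrite('pics/w18.png',w['img'][:,:,::-1]); p=bot.state()['position']; print(p)
uv=proj(w,[[622,190,8]])[0]; print(uv)
r=fit(w,uv,0,9,25); print(r, (r[0]-p[:2])/10)
E
```

```text
t: 25.8
position: [618.4, 172.7, 191.2]
orientation: [[0.035, 0.999, -0.033], [-0.002, -0.033, -0.999], [-0.999, 0.035, 0.001]]
wrist_force: [-0.2, -0.0, 0.2]
gripper_width: 85.1
t: 26.22
position: [621.1, 186.1, 184.1]
orientation: [[0.031, 0.999, -0.028], [-0.001, -0.028, -1.0], [-1.0, 0.031, 0.0]]
wrist_force: [-0.4, -0.2, 0.1]
gripper_width: 85.2
[621.18611945 185.64391697 184.24208439]
[275.69121933 196.14772146]
(array([623.14685252, 191.12520945]), 2127, 2235.987377938698) [0.19607331 0.54812925]
```

View pics/w18.png

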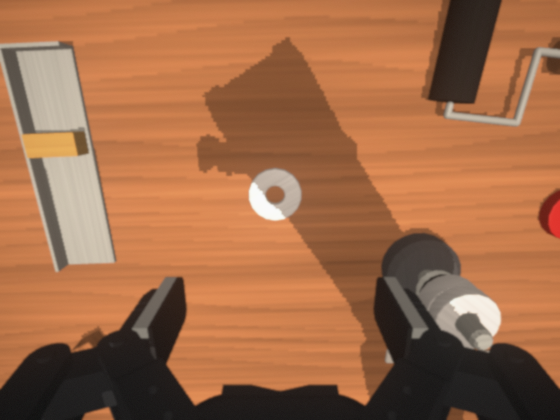

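```bash
python3 -m jog '[[1,0.1,0.3,-1,0],[1,0,0.2,-2,0],[1,0,0,-2,0],[1,0,0,-2,0],[1,0,0,-1.5,0]]' 
python3 -m jog '[[1,0,0,-1.5,0],[1,0,0,-1.2,0],[1,0,0,-0.6,0],[1,0,0,0,0],[1,0,0,0,0]]'
python3 -m jog '[[1,0,0,0,0],[1,0,0,0,0],[1,0,0,0,0],[1,0,0,0,0],[1,0,0,0,0]]'
```

```text
t: 26.68
position: [625.8, 186.4, 101.0]
orientation: [[0.043, 0.998, -0.036], [-0.001, -0.036, -0.999], [-0.999, 0.043, -0.001]]
wrist_force: [-0.1, -1.3, 0.0]
gripper_width: 85.3
t: 27.1
position: [623.2, 182.1, 61.4]
orientation: [[0.037, 0.999, -0.04], [-0.005, -0.04, -0.999], [-0.999, 0.037, 0.003]]
wrist_force: [0.2, -0.1, 0.8]
gripper_width: 85.2
t: 27.52
position: [625.5, 182.7, 64.9]
orientation: [[0.042, 0.998, -0.04], [-0.003, -0.04, -0.999], [-0.999, 0.042, 0.001]]
wrist_force: [0.0, -0.4, 0.4]
gripper_width: 85.3
```

```bash
python3 -m jog '[[1,-0.2,0.4,-0.6,0],[1,-0.1,0.4,-0.8,0],[1,0,0,-0.8,0],[1,0,0,-0.8,0],[1,0,0,-0.6,0]]' 
python3 -m jog '[[1,0,0,-0.5,0],[1,0,0,-0.2,0],[1,0,0,0,0],[1,0,0,0,0],[1,0,0,0,0]]'
python3 - <<'E'
from h import *
w=bot.capture('wrist'); cv2.imwrite('pics/w19.png',w['img'][:,:,::-1]); p=bot.state()['position']; print(p)
uv=proj(w,[[622,190,8]])[0]; r=fit(w,uv,0,9,25); print(uv,r)
E
```

```text
t: 27.93
position: [623.1, 192.8, 27.5]
orientation: [[0.045, 0.998, -0.04], [-0.001, -0.04, -0.999], [-0.999, 0.045, -0.001]]
wrist_force: [0.6, -0.0, -0.2]
gripper_width: 85.6
t: 28.35
position: [621.1, 191.8, 16.1]
orientation: [[0.04, 0.998, -0.039], [-0.003, -0.039, -0.999], [-0.999, 0.04, 0.002]]
wrist_force: [0.6, 0.2, 0.3]
gripper_width: 85.4
[621.24086025 191.84243357  16.26695692]
[284.37103003 287.47531318] (array([623.11001103, 191.03477603]), 8566, 9163.696321839932)
```

View pics/w19.png

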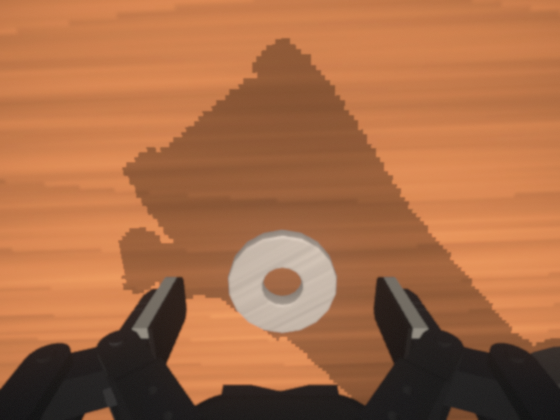

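```bash
python3 -m jog '[[1,0.13,-0.08,0.2,0],[1,0,0,0,0],[-0.5,0,0,0,0],[-0.5,0,0,0,0],[-0.5,0,0,0,0]]' 40
python3 -m jog '[[-0.5,0,0,0,0],[-0.5,0,0,0,0],[-0.5,0,0,0,0],[-0.5,0,0,0,0],[-0.5,0,0,0,0]]'
python3 - <<'E'
from h import *
w=bot.capture('wrist'); crop(w,200,200,170,150,4,'w20')
s=bot.capture('side'); crop(s,240,150,70,70,7,'s20')
E
```

```text
t: 28.82
position: [624.0, 191.0, 20.2]
orientation: [[0.043, 0.998, -0.04], [-0.002, -0.04, -0.999], [-0.999, 0.043, 0.0]]
wrist_force: [0.6, 0.2, -0.6]
gripper_width: 51.2
t: 29.23
position: [624.0, 191.1, 20.8]
orientation: [[0.044, 0.998, -0.04], [-0.002, -0.04, -0.999], [-0.999, 0.044, 0.001]]
wrist_force: [0.0, -0.8, -0.1]
gripper_width: 47.4
```

View pics/w20.png

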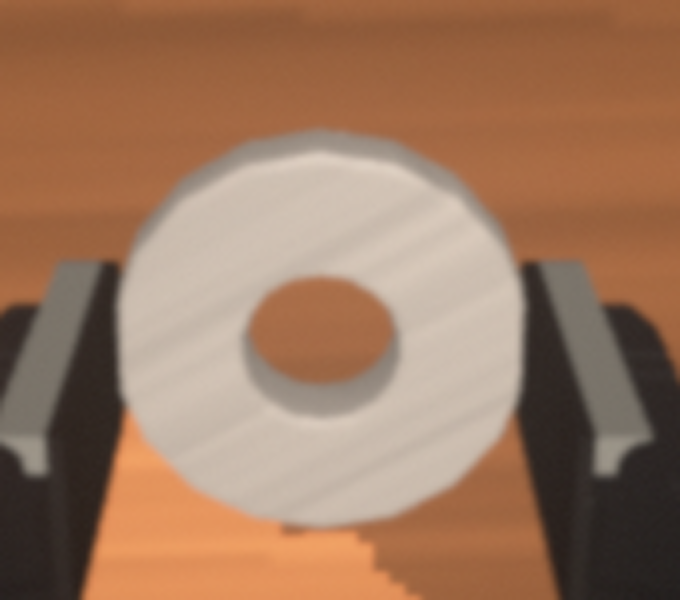

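View pics/s20.png

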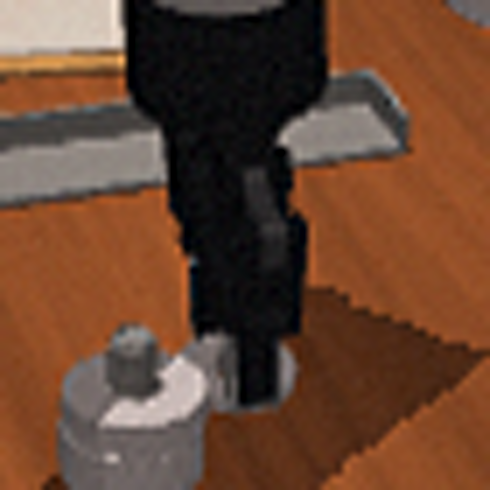

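```bash
python3 -m jog '[[-0.5,0,0,0.5,0],[-0.5,0,0,2,0],[-0.5,0,0,3.5,0],[-0.5,0,0,3.5,0],[-0.5,0,0,3.5,0]]' 40
python3 -m jog '[[-0.5,0,0,3.5,0],[-0.5,-0.5,-0.8,3.5,0],[-0.5,-1.3,-2,2.5,0],[-0.5,-1.3,-2,0,0],[-0.5,-1.3,-2,0,0]]'
python3 -m jog '[[-0.5,-1.3,-2,0,0],[-0.5,-1.3,-2,0,0],[-0.5,-1,-1.5,0,0],[-0.5,0,-0.6,0,0],[-0.5,0,0,0,0]]'
```

```text
t: 29.75
position: [616.5, 188.5, 146.4]
orientation: [[0.026, 0.999, -0.039], [-0.008, -0.039, -0.999], [-1.0, 0.026, 0.007]]
wrist_force: [0.5, 0.6, -0.9]
gripper_width: 47.3
t: 30.17
position: [575.5, 126.3, 257.4]
orientation: [[0.043, 0.999, -0.031], [0.001, -0.031, -1.0], [-0.999, 0.043, -0.002]]
wrist_force: [-0.1, -0.8, -1.3]
gripper_width: 47.1
t: 30.58
position: [536.0, 57.9, 261.6]
orientation: [[0.048, 0.998, -0.036], [-0.002, -0.036, -0.999], [-0.999, 0.048, 0.0]]
wrist_force: [-0.1, -0.7, -1.0]
gripper_width: 47.2
```

Slow descent, which has been reducing the tool tilt.

```bash
python3 -m jog '[[-0.5,0.2,-0.2,3.5,0],[-0.5,0.2,-0.2,3,0],[-0.5,0,0,0,0],[-0.5,0,0,0,0],[-0.5,0,0,-0.6,0]]' 40
python3 -m jog '[[-0.5,0,-0.1,-1.2,0],[-0.5,0,0,-1.2,0],[-0.5,0,0,-1.2,0],[-0.5,0,0,-1.2,0],[-0.5,0,0,-1.2,0]]' 40
python3 -m jog '[[-0.5,0,0,-1.2,0],[-0.5,0,0,-1.2,0],[-0.5,0,0,-1.2,0],[-0.5,0,0,-1.2,0],[-0.5,0,0,-0.6,0]]' 40
python3 -m jog '[[-0.5,0,0,0,0],[-0.5,0,0,0,0],[-0.5,0,0,0,0],[-0.5,0,0,0,0],[-0.5,0,0,0,0]]' 40
```

```text
t: 31.0
position: [541.8, 57.6, 324.0]
orientation: [[0.05, 0.998, -0.033], [0.001, -0.033, -0.999], [-0.999, 0.05, -0.002]]
wrist_force: [0.6, -0.3, -1.2]
gripper_width: 47.4
t: 31.42
position: [541.1, 60.6, 256.8]
orientation: [[0.047, 0.999, -0.028], [0.002, -0.028, -1.0], [-0.999, 0.047, -0.004]]
wrist_force: [0.1, 0.2, -0.3]
gripper_width: 46.9
t: 31.83
position: [536.0, 63.9, 190.6]
orientation: [[0.034, 0.999, -0.022], [0.003, -0.023, -1.0], [-0.999, 0.033, -0.004]]
wrist_force: [-0.4, -0.3, -0.3]
gripper_width: 47.0
t: 32.25
position: [534.2, 65.3, 187.8]
orientation: [[0.028, 0.999, -0.02], [0.004, -0.02, -1.0], [-1.0, 0.028, -0.004]]
wrist_force: [0.5, 0.0, -0.3]
gripper_width: 47.3
```

```bash
python3 -m jog '[[-0.5,0.3,-0.5,-0.3,0],[-0.5,0.4,-0.6,-0.5,0],[-0.5,0.3,-0.5,-0.6,0],[-0.5,0,0,-0.7,0],[-0.5,0,0,-0.6,0]]' 40
python3 -m jog '[[-0.5,0,0,-0.6,0],[-0.5,0,0,-0.5,0],[-0.5,0,0,-0.3,0],[-0.5,0,0,0,0],[-0.5,0,0,0,0]]' 40
```

```text
t: 32.67
position: [547.7, 46.9, 161.4]
orientation: [[0.035, 0.999, -0.021], [0.004, -0.022, -1.0], [-0.999, 0.035, -0.004]]
wrist_force: [-0.1, 0.5, -0.1]
gripper_width: 46.7
t: 33.08
position: [545.8, 46.8, 142.9]
orientation: [[0.03, 0.999, -0.021], [0.004, -0.022, -1.0], [-1.0, 0.03, -0.004]]
wrist_force: [0.7, -0.7, 0.6]
gripper_width: 47.0
```

```bash
python3 -m jog '[[-0.5,-0.15,0.15,0,0],[-0.5,0,0,0,0],[-0.5,0,0,0,0],[-0.5,0,0,0,0],[-0.5,0,0,0,0]]' 40
python3 - <<'E'
from h import *
w=bot.capture('wrist'); crop(w,200,200,170,150,4,'w22')
s=bot.capture('side'); crop(s,215,140,70,110,6,'s22'); print(bot.state()['position'])
E
```

```text
t: 33.5
position: [544.7, 49.2, 143.9]
orientation: [[0.032, 0.999, -0.02], [0.004, -0.021, -1.0], [-0.999, 0.032, -0.005]]
wrist_force: [0.3, -0.3, -0.3]
gripper_width: 47.0
[544.65548808  49.17934308 143.82171809]
```

View pics/w22.png

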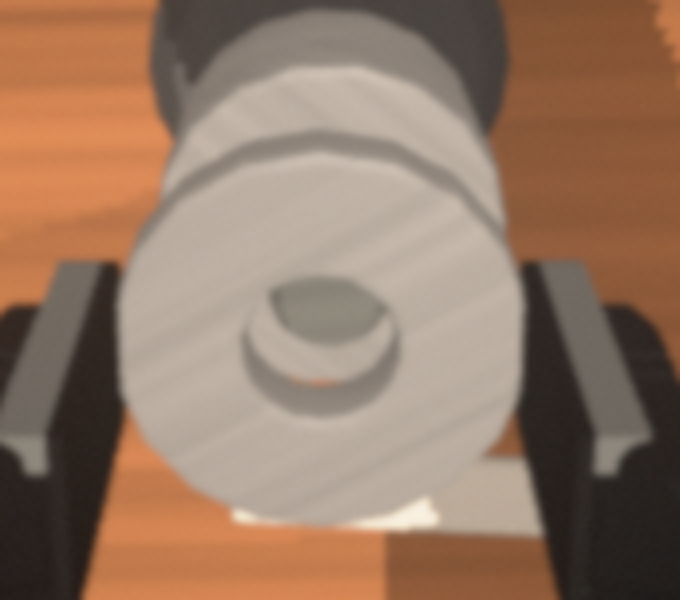

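View pics/s22.png

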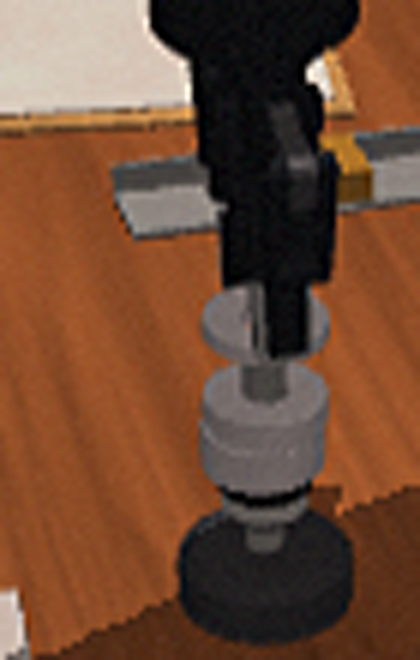

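```bash
python3 -m jog '[[-0.5,-0.08,-0.08,-0.1,0],[-0.5,0,0,-0.2,0],[-0.5,0,0,-0.2,0],[-0.5,0,0,-0.2,0],[-0.5,0,0,-0.1,0]]' 40
python3 - <<'E'
from h import *
w=bot.capture('wrist'); crop(w,200,200,170,150,4,'w23'); print(bot.state()['position'])
E
```

```text
t: 34.02
position: [544.0, 48.1, 135.4]
orientation: [[0.032, 0.999, -0.021], [0.004, -0.021, -1.0], [-0.999, 0.032, -0.005]]
wrist_force: [1.0, -0.2, -0.1]
gripper_width: 47.3
[543.87224132  48.04150783 135.21747262]
```

View pics/w23.png

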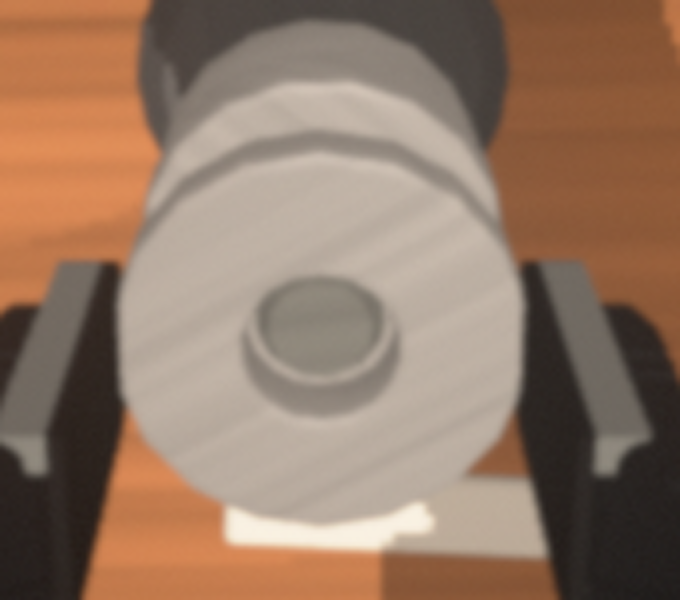

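The tip sits centred in the bore at crop (321,330). Lowering on.

```bash
python3 -m jog '[[-0.5,0,0,-0.2,0],[-0.5,0,0,-0.2,0],[-0.5,0,0,-0.2,0],[-0.5,0,0,-0.2,0],[-0.5,0,0,-0.1,0]]' 40
python3 -m jog '[[-0.5,0,0,-0.07,0],[-0.5,0,0,-0.07,0],[-0.5,0,0,-0.07,0],[-0.5,0,0,-0.05,0],[-0.5,0,0,-0.05,0]]' 40
```

```text
t: 34.48
position: [543.9, 48.1, 125.2]
orientation: [[0.032, 0.999, -0.021], [0.004, -0.021, -1.0], [-0.999, 0.032, -0.005]]
wrist_force: [0.1, 0.1, -0.2]
gripper_width: 47.0
t: 34.9
position: [543.9, 48.2, 121.6]
orientation: [[0.032, 0.999, -0.021], [0.004, -0.021, -1.0], [-0.999, 0.031, -0.005]]
wrist_force: [0.5, -0.8, 0.2]
gripper_width: 47.0
```

```bash
python3 -m jog '[[-0.5,0,0,-0.05,0],[-0.5,0,0,-0.05,0],[-0.5,0,0,-0.05,0],[-0.5,0,0,-0.05,0],[-0.5,0,0,-0.05,0]]' 40
python3 - <<'E'
from h import *
s=bot.capture('side'); crop(s,215,160,70,90,7,'s24'); print(bot.state()['wrist_force'])
E
```

```text
t: 35.32
position: [544.1, 48.0, 119.1]
orientation: [[0.032, 0.999, -0.021], [0.004, -0.021, -1.0], [-0.999, 0.032, -0.004]]
wrist_force: [-0.8, -0.4, 3.5]
gripper_width: 47.2
[ 0.32545459 -0.73748874  1.93007083]
```

View pics/s24.png

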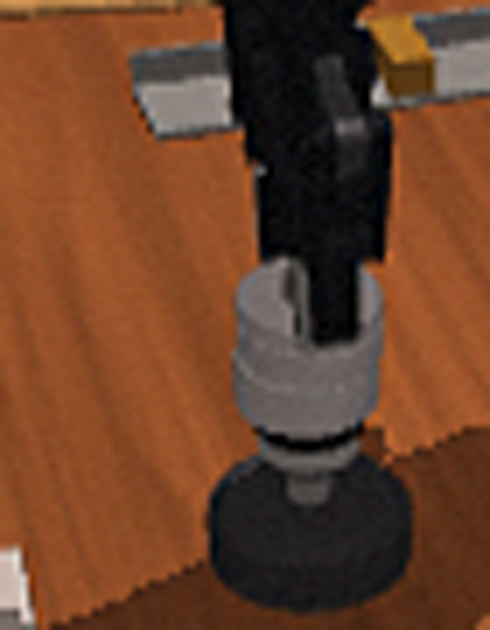

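The thin ring is down on the medium one (about 4 N contact). Releasing, then backing off to look.

```bash
python3 -m jog '[[1,0,0,0,0],[1,0,0,0,0],[1,0,0,0,0],[1,0,0,0,0],[1,0,0,0,0]]' 40
python3 -m jog '[[1,0,0,0.5,0],[1,0,0,1,0],[1,0,0,1.5,0],[1,0,0,1,0],[1,0,0,0,0]]' 
python3 - <<'E'
from h import *
s=bot.capture('side'); crop(s,215,160,70,90,7,'s25'); t=bot.capture('top'); w=bot.capture('wrist'); cv2.imwrite('pics/w25.png',w['img'][:,:,::-1])
E
```

```text
t: 35.78
position: [544.3, 48.2, 119.2]
orientation: [[0.033, 0.999, -0.021], [0.004, -0.021, -1.0], [-0.999, 0.033, -0.005]]
wrist_force: [-0.1, 0.2, 0.2]
gripper_width: 85.4
t: 36.2
position: [543.9, 48.4, 162.5]
orientation: [[0.032, 0.999, -0.02], [0.004, -0.021, -1.0], [-0.999, 0.032, -0.005]]
wrist_force: [-0.1, 0.4, -0.2]
gripper_width: 85.4
```

View pics/s25.png

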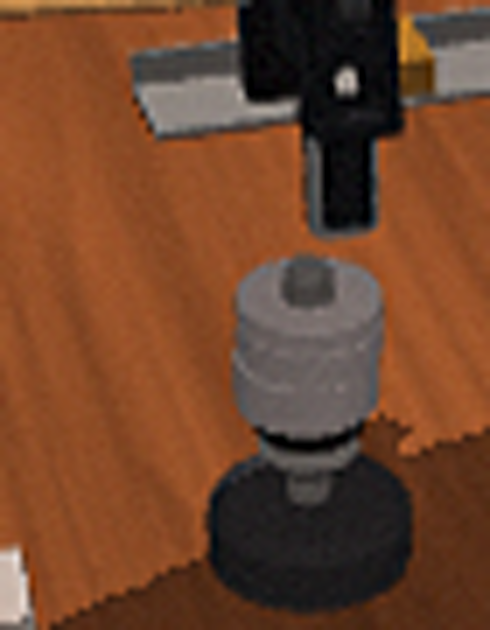

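View pics/w25.png

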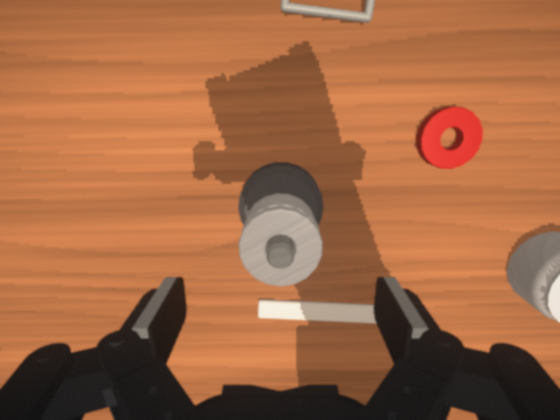

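The pack is closed up and flat. Next I'll set the jaws to about 24 mm, straddling the arbor, to press with the tips.

```bash
python3 -m jog '[[-0.43,-0.05,0,0,0],[-0.43,-0.05,0,0,0],[-0.43,0,0,0,0],[-0.43,0,0,0,0],[-0.43,0,0,0,0]]' 40
python3 -m jog '[[-0.43,0,0,0,0],[-0.43,0,0,0,0],[-0.43,0,0,0,0],[-0.43,0,0,0,0],[-0.43,0,0,0,0]]' 40
python3 - <<'E'
from h import *
w=bot.capture('wrist'); cv2.imwrite('pics/w26.png',w['img'][:,:,::-1]); s=bot.capture('side'); crop(s,215,150,70,90,7,'s26')
E
```

```text
t: 36.77
position: [539.7, 47.8, 157.8]
orientation: [[0.024, 1.0, -0.02], [0.003, -0.02, -1.0], [-1.0, 0.024, -0.004]]
wrist_force: [-0.5, -0.2, 0.7]
gripper_width: 25.6
t: 37.18
position: [539.5, 47.8, 157.3]
orientation: [[0.023, 1.0, -0.02], [0.003, -0.02, -1.0], [-1.0, 0.023, -0.004]]
wrist_force: [0.6, -0.6, 0.2]
gripper_width: 24.5
```

View pics/w26.png

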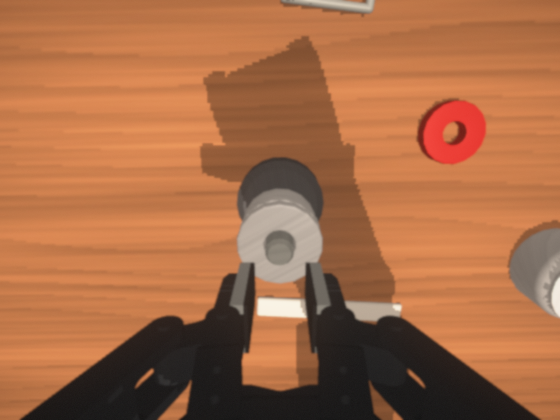

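View pics/s26.png

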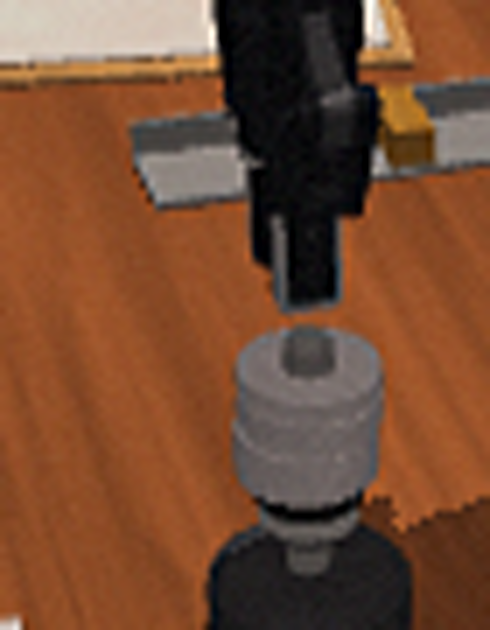

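```bash
python3 -m jog '[[-0.43,0.15,0.03,-0.3,0],[-0.43,0.12,0,-0.5,0],[-0.43,0,0,-0.5,0],[-0.43,0,0,-0.4,0],[-0.43,0,0,-0.2,0]]' 40
python3 -m jog '[[-0.43,0,0,0,0],[-0.43,0,0,0,0],[-0.43,0,0,0,0],[-0.43,0,0,0,0],[-0.43,0,0,0,0]]' 40
python3 - <<'E'
from h import *
w=bot.capture('wrist'); crop(w,200,200,160,120,5,'w27'); s=bot.capture('side'); crop(s,215,150,70,90,7,'s27')
E
```

```text
t: 37.7
position: [542.8, 48.2, 136.8]
orientation: [[0.024, 1.0, -0.02], [0.003, -0.02, -1.0], [-1.0, 0.024, -0.004]]
wrist_force: [-0.4, -0.3, -0.8]
gripper_width: 24.3
t: 38.12
position: [542.2, 48.2, 135.7]
orientation: [[0.022, 1.0, -0.02], [0.003, -0.02, -1.0], [-1.0, 0.022, -0.004]]
wrist_force: [0.5, 0.5, -0.4]
gripper_width: 24.0
```

View pics/w27.png

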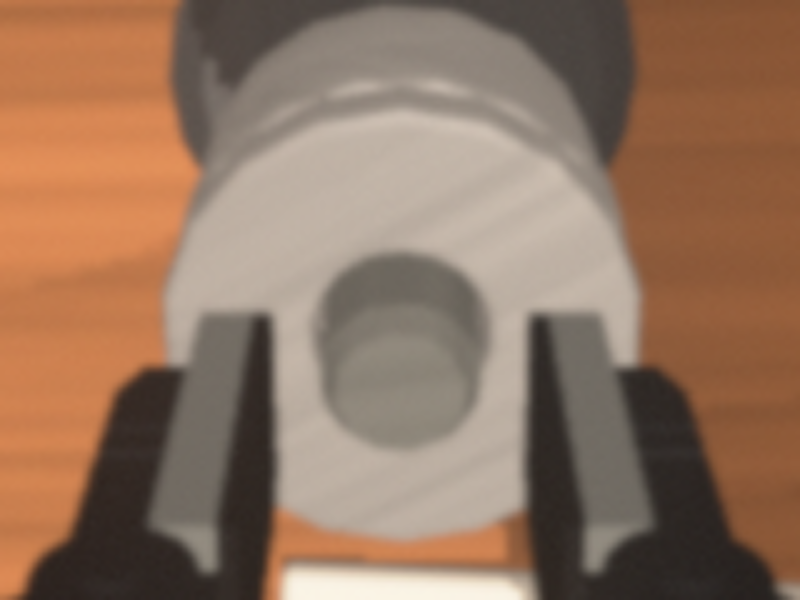

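View pics/s27.png

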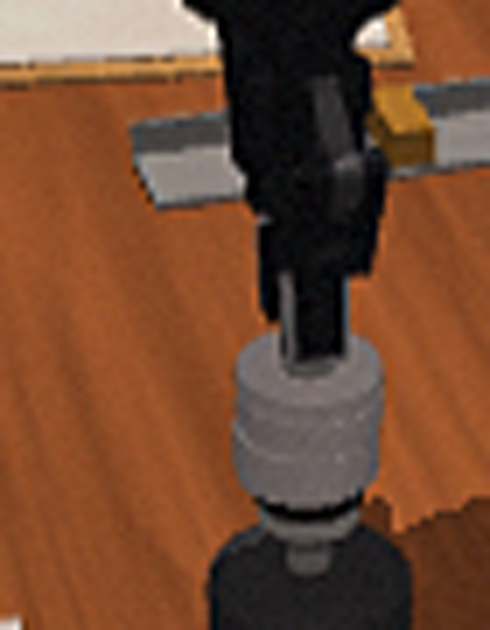

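```bash
python3 -m jog '[[-0.43,0,0,-0.15,0],[-0.43,0,0,-0.15,0],[-0.43,0,0,-0.12,0],[-0.43,0,0,-0.1,0],[-0.43,0,0,-0.05,0]]' 40
python3 -m jog '[[-0.43,0,0,-0.05,0],[-0.43,0,0,-0.05,0],[-0.43,0,0,-0.05,0],[-0.43,0,0,-0.05,0],[-0.43,0,0,-0.05,0]]' 40
```

```text
t: 38.63
position: [542.5, 48.2, 129.8]
orientation: [[0.023, 1.0, -0.02], [0.003, -0.02, -1.0], [-1.0, 0.023, -0.004]]
wrist_force: [-0.6, -0.4, -0.5]
gripper_width: 24.0
t: 39.05
position: [542.4, 48.2, 127.0]
orientation: [[0.023, 1.0, -0.02], [0.003, -0.02, -1.0], [-1.0, 0.023, -0.004]]
wrist_force: [0.0, -0.3, -0.1]
gripper_width: 24.3
```

```bash
python3 -m jog '[[-0.43,0,0,-0.05,0],[-0.43,0,0,-0.05,0],[-0.43,0,0,-0.05,0],[-0.43,0,0,-0.05,0],[-0.43,0,0,-0.05,0]]' 40
python3 -m jog '[[-0.43,0,0,-0.05,0],[-0.43,0,0,-0.05,0],[-0.43,0,0,-0.05,0],[-0.43,0,0,-0.05,0],[-0.43,0,0,-0.05,0]]' 40
```

```text
t: 39.47
position: [542.5, 48.1, 125.1]
orientation: [[0.023, 1.0, -0.02], [0.003, -0.02, -1.0], [-1.0, 0.023, -0.003]]
wrist_force: [-1.8, 0.4, 3.5]
gripper_width: 24.3
t: 39.88
position: [542.5, 48.1, 122.6]
orientation: [[0.023, 1.0, -0.02], [0.003, -0.02, -1.0], [-1.0, 0.023, -0.003]]
wrist_force: [-1.5, 0.8, 3.3]
gripper_width: 24.5
```

```bash
python3 -m jog '[[-0.43,0,0,-0.05,0],[-0.43,0,0,-0.05,0],[-0.43,0,0,-0.05,0],[-0.43,0,0,-0.05,0],[-0.43,0,0,-0.05,0]]' 40
python3 - <<'E'
from h import *
s=bot.capture('side'); crop(s,215,150,70,90,7,'s28');print(bot.state()['wrist_force'],bot.state()['position'])
E
```

```text
t: 40.3
position: [542.6, 48.2, 120.2]
orientation: [[0.023, 1.0, -0.02], [0.003, -0.02, -1.0], [-1.0, 0.023, -0.003]]
wrist_force: [-2.1, -0.4, 7.7]
gripper_width: 24.4
[-2.35898247  0.3985519   6.58354515] [542.53852785  48.14952236 120.16436777]
```

View pics/s28.png

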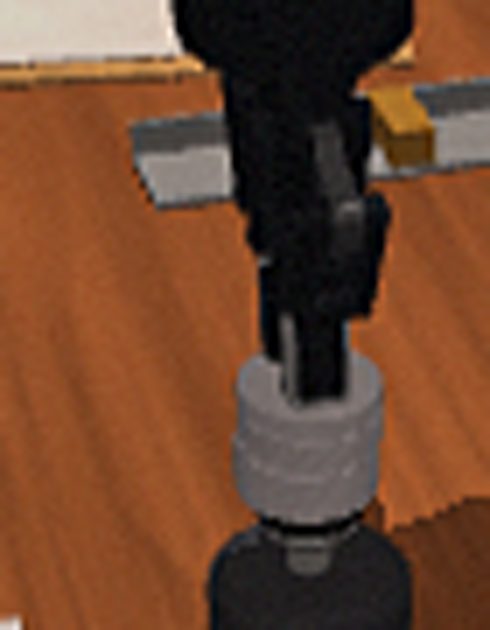

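```bash
python3 -m jog '[[-0.43,0,0,-0.04,0],[-0.43,0,0,-0.04,0],[-0.43,0,0,-0.04,0],[-0.43,0,0,-0.03,0],[-0.43,0,0,-0.03,0]]' 40
```

```text
t: 40.77
position: [542.6, 48.2, 120.1]
orientation: [[0.023, 1.0, -0.02], [0.002, -0.021, -1.0], [-1.0, 0.023, -0.002]]
wrist_force: [-2.2, -0.6, 7.5]
gripper_width: 24.3
```

```bash
python3 -m jog '[[-0.43,0,0,-0.06,0],[-0.43,0,0,-0.06,0],[-0.43,0,0,-0.06,0],[-0.43,0,0,-0.06,0],[-0.43,0,0,-0.06,0]]' 40
```

```text
t: 41.18
position: [542.6, 48.2, 119.7]
orientation: [[0.023, 1.0, -0.021], [0.001, -0.021, -1.0], [-1.0, 0.023, -0.001]]
wrist_force: [-3.9, -0.0, 11.0]
gripper_width: 24.0
```

```bash
python3 -m jog '[[-0.43,0,0,-0.08,0],[-0.43,0,0,-0.08,0],[-0.43,0,0,-0.08,0],[-0.43,0,0,-0.08,0],[-0.43,0,0,-0.08,0]]' 40
```

```text
t: 41.6
position: [542.6, 48.3, 119.4]
orientation: [[0.023, 1.0, -0.021], [-0.0, -0.021, -1.0], [-1.0, 0.023, -0.0]]
wrist_force: [-4.9, 0.0, 12.7]
gripper_width: 24.2
```

```bash
python3 -m jog '[[-0.43,0.02,0,-0.1,0],[-0.43,0.02,0,-0.1,0],[-0.43,0.02,0,-0.1,0],[-0.43,0.02,0,-0.1,0],[-0.43,0.02,0,-0.1,0]]' 40
```

```text
t: 42.02
position: [542.8, 48.4, 118.8]
orientation: [[0.022, 1.0, -0.021], [-0.002, -0.021, -1.0], [-1.0, 0.022, 0.002]]
wrist_force: [-5.9, -0.8, 15.5]
gripper_width: 24.6
```

```bash
python3 -m jog '[[-0.43,0,0,-0.1,0],[-0.43,0,0,-0.1,0],[-0.43,0,0,-0.1,0],[-0.43,0,0,-0.1,0],[-0.43,0,0,-0.1,0]]' 40
python3 - <<'E'
from h import *
for i in range(5):
    s=bot.state(); print(s['t'],np.round(s['wrist_force'],1),s['position'][2]); c=bot.capture('side')
crop(c,215,150,70,90,7,'s29')
E
```

```text
t: 42.43
position: [542.7, 48.4, 118.8]
orientation: [[0.022, 1.0, -0.021], [-0.004, -0.021, -1.0], [-1.0, 0.022, 0.004]]
wrist_force: [-5.4, -0.5, 14.8]
gripper_width: 24.4
42.4333 [-5.4 -0.5 14.8] 118.84818068606296
42.4833 [-5.9 -0.7 15.8] 118.8216013399308
42.5333 [-5.3 -1.6 15. ] 118.84561350198744
42.5833 [-4.5 -1.  15.7] 118.86005813548724
42.6333 [-4.9 -0.9 15.4] 118.82730900823498
```

View pics/s29.png

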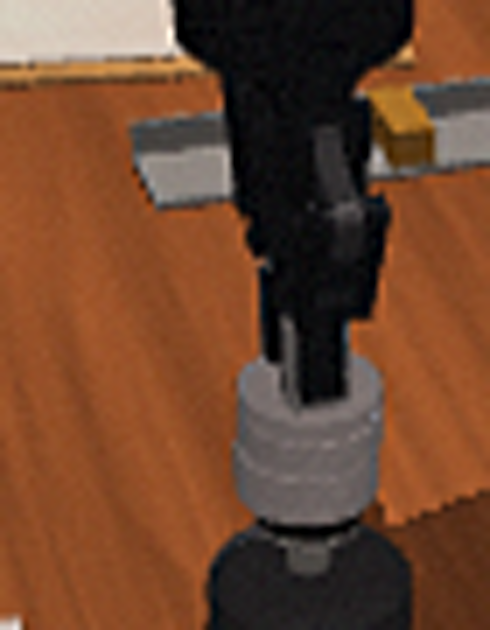

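```bash
python3 -m jog '[[-0.43,0,0,-0.11,0],[-0.43,0,0,-0.12,0],[-0.43,0,0,-0.12,0],[-0.43,0,0,-0.12,0],[-0.43,0,0,-0.12,0]]' 40
python3 - <<'E'
from h import *
for i in range(10):
    s=bot.state(); print(round(s['t'],2),np.round(s['wrist_force'],1)); c=bot.capture('side')
E
```

```text
t: 43.1
position: [542.8, 48.5, 118.6]
orientation: [[0.022, 1.0, -0.021], [-0.006, -0.021, -1.0], [-1.0, 0.022, 0.006]]
wrist_force: [-6.9, -1.1, 17.5]
gripper_width: 24.4
43.1 [-6.9 -1.1 17.5]
43.15 [-5.6 -1.  17.6]
43.2 [-5.7 -0.4 17.8]
43.25 [-6.1 -1.1 17. ]
43.3 [-4.8 -0.6 17.1]
43.35 [-6.  -1.8 16.1]
43.4 [-5.4 -0.8 18.3]
43.45 [-6.5 -0.8 17.7]
43.5 [-6.2 -2.  17.1]
43.55 [-5.3 -1.3 17. ]
```

Held at about 17 N for over 0.5 s. Releasing gently, straight up.

```bash
python3 -m jog '[[-0.43,0,0,0.05,0],[-0.43,0,0,0.15,0],[-0.43,0,0,0.3,0],[-0.43,0,0,0.6,0],[-0.43,0,0,1,0]]' 40
python3 -m jog '[[-0.43,0,0,2,0],[-0.43,0,0,3,0],[-0.43,0,0,3,0],[-0.43,-1,0,2,0],[-0.43,-2,0,1,0]]' 40
python3 -m jog '[[-0.43,-2,0,0,0],[-0.43,-2,0,0,0],[-0.43,0,0,0,0],[-0.43,0,0,0,0],[-0.43,0,0,0,0]]' 40
python3 - <<'E'
from h import *
s=bot.capture('side'); crop(s,215,170,70,80,7,'s30'); w=bot.capture('wrist'); cv2.imwrite('pics/w30.png',w['img'][:,:,::-1]); t=bot.capture('top'); cv2.imwrite('pics/t30.png',t['img'][:,:,::-1])
E
```

```text
t: 44.02
position: [541.4, 48.4, 139.0]
orientation: [[0.019, 1.0, -0.021], [-0.006, -0.021, -1.0], [-1.0, 0.019, 0.006]]
wrist_force: [-0.6, 0.1, 0.3]
gripper_width: 24.5
t: 44.43
position: [512.3, 48.6, 255.7]
orientation: [[0.019, 1.0, -0.021], [-0.005, -0.021, -1.0], [-1.0, 0.02, 0.004]]
wrist_force: [-0.4, 0.5, 0.3]
gripper_width: 24.3
t: 44.85
position: [470.9, 49.1, 263.3]
orientation: [[0.03, 0.999, -0.021], [-0.004, -0.021, -1.0], [-1.0, 0.03, 0.004]]
wrist_force: [-0.4, 0.9, -0.2]
gripper_width: 24.5
```

View pics/s30.png

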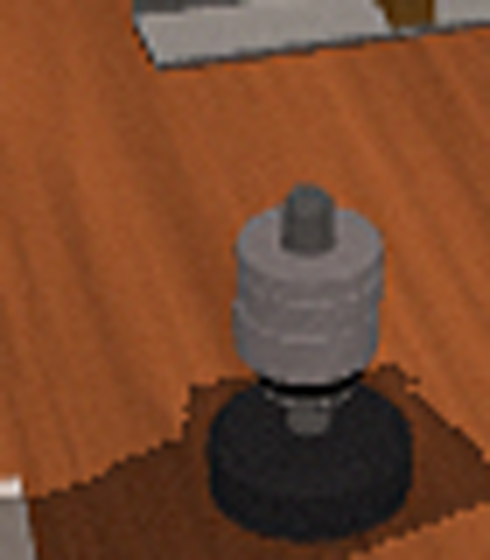

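View pics/w30.png

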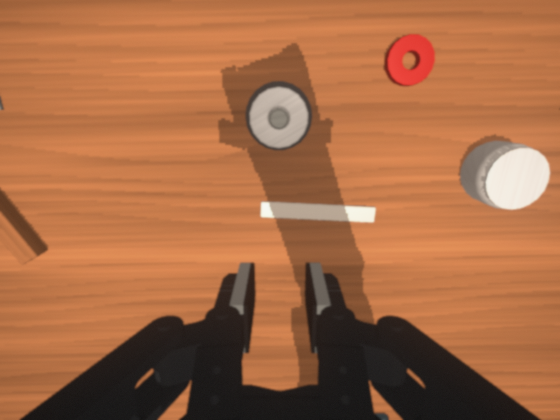

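View pics/t30.png

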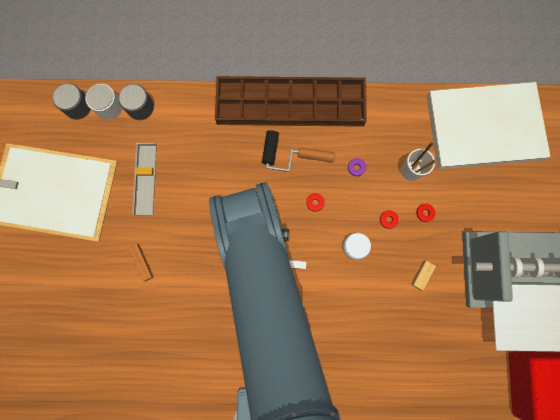

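The pack is closed up and flat on the lowered collar (side crop (310,290)), the robot is clear of everything, and the bystanders are unmoved. Handing in.

```bash
python3 -c "
from workcell import bot
print(bot.job_done())"
```

```text
the job is handed in; nothing more can be done
None
```

I threaded the thick, medium and thin plain aluminium rings onto the arbor in that order. Each touched down with about 4–6 N at the wrist and was let go before I fetched the next.

I then pressed the pack with both fingertips, one on each side of the arbor. The collar slid down about 4–5 mm to the stop. I held about 15 N at the wrist for 0.6 s, then about 17 N for another 0.5 s; with the rings' weight I estimate 17–19 N on the collar. I let go straight up and handed the job in at about 45 s of the 72 s.

- **Final pictures:** the three rings are closed up, flat and centred on the lowered collar. The gripper is clear and touching nothing, and the bystanders look unmoved in the top view, though the arm hid part of the bone folder there.
- **Not confirmed:** the force on the collar was never measured directly, only inferred from the wrist force. During the press there was also a sideways force of 5–7 N at the wrist.
- **Disagreements:** the cameras gave arbor positions about 2 mm apart, so I aligned the rings by the wrist camera. The tool also leaned up to 0.05 rad along the way (about 0.01–0.03 rad while threading), with no contact showing at the wrist until each ring touched down.

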